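# Clear the fossil sorting pan into the waste hopper

### The job

Slide the extraction switch on, pick every fossil toe bone out of the sorting pan and set it down gently inside the foam-lined finds tray (no dropping). Then, with the extraction still on, lift the pan by its handle so that all the rock chips go into the hopper, lower the pan flat again, and only then slide the switch back off. Leave the bottle, the jar and the brush alone.

Things in the scene. Friction and masses are not known exactly. Their poses are not given: they have to be found in the camera images.
- unit: Bench-top waste extraction unit, grey sheet metal, fixed. Origin on the table under the pan's mid-length; x axis points from the pan's handle to the hopper (away from the robot, up to 0.2 rad askew), y left, z up. Plinth under the pan: x -80 to 76, y -180 to 100, 100 mm high. Control box with the switch on its left: x -70 to 80, y 102 to 180 mm, flat top 85 mm above the table
- hopper (a point): Centre of the open-topped waste hopper's floor, 10 mm above the table, at unit x 154, y -40 mm, beyond the pan. Inside 155 mm along the unit's x by 268 mm along y; side walls 125 mm, far wall 150 mm high. A ribbed white hose (look only) leaves the far wall
- pan (a joint): Hinge of the sorting pan: 0 = flat on the plinth, grows as the handle is lifted, 1.35 rad = stop. Not sprung, lightly damped: it falls shut when let go. Chips start to slide somewhere from 0.6 to 1 rad, depending on friction; 1.25 clears it
- pan_hinge (a point): Middle of the pan's hinge line, which runs along the unit's y at the hopper's near edge (unit x 80, y -40, z 102 mm)
- pan_floor (a point): Centre of the top of the pan's floor, 106 mm above the table when flat. Aluminium pan, 160 mm from the hinge to the handle-side wall, 272 mm wide, 0.45 kg; walls 3 mm thick rise 30 mm over the floor on three sides; no wall at the hinge, where it empties into the hopper
- pan_handle (a point): Middle of the pan's handle: black bar 12 mm thick, 90 mm long along the unit's y, 210 mm from the hinge towards the robot and 20 mm above the hinge's level when the pan is flat (122 mm above the table); 44 mm of free space between it and the pan's wall, nothing under it
- switch (a joint): Slide switch of the extraction, in m: 0 = off (towards the robot), 0.012 = on (along the unit's +x, towards the far side). A spring detent holds it at either end: the push needed peaks at about 3 N; past half-way it snaps the rest of the way by itself, released short of half-way it snaps back
- ridge (a point): Middle of the top of the switch's ridge: white bar across the flush white slide, which sits in a black slot, 6 mm thick along the travel, 24 mm wide across it and 8 mm high over the control box's flat top; it moves with the switch
- tray: Finds tray, loose, white plastic lined with grey foam, 190 mm (x) by 200 mm (y), walls 4 mm thick and 28 mm high, foam surface 10 mm above the table, 0.45 kg. Origin under its centre, z up
- bone0_c (a point): Centre (half-way up) of a brown fossil toe bone, dumbbell-shaped, 52 mm long along its x axis, knobbly ends 24 mm wide and 20 mm high, shaft between them 30 mm long, 14 mm wide and 14 mm high, about 40 g; lies in the near half of the pan at the start. Three or four of the four are present, None if absent
- bone1_c (a point): Centre (half-way up) of a brown fossil toe bone, dumbbell-shaped, 52 mm long along its x axis, knobbly ends 24 mm wide and 20 mm high, shaft between them 30 mm long, 14 mm wide and 14 mm high, about 40 g; lies in the near half of the pan at the start. Three or four of the four are present, None if absent
- bone2_c (a point): Centre (half-way up) of a brown fossil toe bone, dumbbell-shaped, 52 mm long along its x axis, knobbly ends 24 mm wide and 20 mm high, shaft between them 30 mm long, 14 mm wide and 14 mm high, about 40 g; lies in the near half of the pan at the start. Three or four of the four are present, None if absent
- bone3_c (a point): Centre (half-way up) of a brown fossil toe bone, dumbbell-shaped, 52 mm long along its x axis, knobbly ends 24 mm wide and 20 mm high, shaft between them 30 mm long, 14 mm wide and 14 mm high, about 40 g; lies in the near half of the pan at the start. Three or four of the four are present, None if absent
- chip0_c (a point): Centre of an angular lump of pale waste rock, about 25 mm across and 16 mm high, 15 g; in the pan's half next to the hinge at the start. Four to seven of the seven are present, None if absent
- chip1_c (a point): Centre of an angular lump of pale waste rock, about 25 mm across and 16 mm high, 15 g; in the pan's half next to the hinge at the start. Four to seven of the seven are present, None if absent
- chip2_c (a point): Centre of an angular lump of pale waste rock, about 25 mm across and 16 mm high, 15 g; in the pan's half next to the hinge at the start. Four to seven of the seven are present, None if absent
- chip3_c (a point): Centre of an angular lump of pale waste rock, about 25 mm across and 16 mm high, 15 g; in the pan's half next to the hinge at the start. Four to seven of the seven are present, None if absent
- chip4_c (a point): Centre of an angular lump of pale waste rock, about 25 mm across and 16 mm high, 15 g; in the pan's half next to the hinge at the start. Four to seven of the seven are present, None if absent
- chip5_c (a point): Centre of an angular lump of pale waste rock, about 25 mm across and 16 mm high, 15 g; in the pan's half next to the hinge at the start. Four to seven of the seven are present, None if absent
- chip6_c (a point): Centre of an angular lump of pale waste rock, about 25 mm across and 16 mm high, 15 g; in the pan's half next to the hinge at the start. Four to seven of the seven are present, None if absent
- glue: Bystander: white squeeze bottle, 52 mm across, 130 mm high, standing beyond the tray; origin under its centre
- jar: Bystander: amber jar, 60 mm across, 75 mm high, standing near the robot on its left (+y); origin under its centre
- brush: Bystander: brush 170 mm long lying near the robot on its right (-y)

How it is judged:
By the outcome, as a careful person would: the job done as asked, in the order asked, and still so for the second after the job is handed in, with the robot touching nothing.
Of bone0, bone1, bone2, bone3 only 3 to 4 are there at a start; the rules pass over those that are not, and their reading is None.
Of chip0, chip1, chip2, chip3, chip4, chip5, chip6 only 4 to 7 are there at a start; the rules pass over those that are not, and their reading is None.
At some moment in a run one of tray may be knocked a few centimetres aside while the robot is not near it.
It also fails if it takes over 210 s, if anything falls off the work surface, if the arm or the gripper's body presses on something with over 40 N, if the wrist force passes 120 N, or if a joint passes its speed limit or range.

### The arm

A 6-joint arm with a two-finger parallel gripper is mounted at the origin on the work surface. World frame = base frame: x ahead of the robot, y to its left, z up, the work surface at z = 0. Lengths are in m, angles in rad, forces in N, time in s.
With the tool pointing down it reaches from about 0.35 to 0.975 m from the base axis. Payload 4.9 kg.
Tool frame: the origin (TCP) lies on the centre line of the jaws, within the pads' length; the fingertips stand 11 mm ahead of it and the grasp point (between the pads) lies 8 mm behind it; z points along the fingers, y is the direction in which the jaws open and shut (so a half turn about z gives the same grasp; the last joint's range is limited). The gripper opens to 85 mm and grips with 20 to 120 N. Pads are 22 mm wide; open, the fingers measure 114 mm over their backs; the gripper's body (76 mm by 85 mm) begins 54 mm behind the grasp point. The pads swing forward as they close: fully open they stand 13 mm farther back than shut.
Start: joints at [1.108, 0.053, 1.613, -0, 1.476, -0.119], TCP at [0.211, 0.588, 0.242] pointing down, gripper open.
Joint ranges: [-3.01, 3.01], [-1.01, 2.22], [0.06, 2.58], [-1.02, 4.17], [0.09, 2.62], [-3.14, 3.14]. Speed limits (rad/s): [2.57, 2.57, 3.14, 3.14, 3.14, 3.14].

### API

Orientations are given as a rotation vector (axis times angle).
In Python, from station import ctrl gives the robot as it stands.
- The arm moves only by the tool send_rows, never from a script. Its argument "series" is a list of rows, each an object of numbers: "tx", "ty", "tz": the shift along the tool's x, y, z in cm; "wx", "wy", "wz": the turn, a rotation vector about the tool's x, y, z in rad; "jaw": the closure, from 0 (fully open) to 1 (shut). In form: [{"tx": .., "ty": .., "tz": .., "wx": .., "wy": .., "wz": .., "jaw": ..}, ...]. A call has 1 to 5 rows; each row shifts and turns the pose as measured when the row begins, along the tool's axes as they then stand; what a row does not reach is not made up. A row lasts 1/8 s, in which the tool goes at most 62.5 mm and 10.7 degrees, less where a joint would pass 70% of its speed; a pose out of reach is approached as far as the arm can. A call is refused whole if a number of a shift passes 6.25 or a number of a turn 0.188, either way. A call with a gripper value outside its range is refused whole. The fingers move at their own pace and stop on an object; "squeeze" is the grip in N (left out, the last holds). Time passes only in rows, so rows that do not move let the fingers close. It gives the time, the measured TCP pose, the force and the opening at its end, in the units of the state.
- ctrl.get_obs(): the state, without advancing time (a new reading comes with each control period).
- ctrl.get_image(name): name is "scene" or "top" or "wrist"; returns the picture (400x640x3 uint8, red, green, blue); there is no depth.
- ctrl.camera_info(name): a dict with "mtx" (3x3 intrinsics, pixels), "R" (3x3) and "t" (3): a world point X has camera coordinates R X + t. Camera axes: x right, y down, z forward; pixel columns grow to the right and rows downward; lengths in m; the calibration is good to about 2 mm. A picture is of the moment at which its call begins: read the wrist's pose just before it. camera_info takes no time and is no camera call; for the wrist camera it gives the pose at the moment of the call.
- ctrl.finish_job(): hands the job in, once; it reports no verdict.
The state is a dict: "t": time; "q": joint angles; "dq": joint speeds; "effort": joint torques, N m; "tool_pos": TCP position; "tool_rot": TCP orientation; "contact_force": force on the tool from outside, world axes, zero at the start; "wrist_torque": the same for the moment, N m; "opening": finger opening in m.
Only numpy, scipy, OpenCV 4.12 (cv2) and the standard library are available. Lean on these libraries where they do the work, as an engineer would, in place of code of your own. Each camera call takes 0.05 s, during which the arm holds its last target.

## Working session

There is one attempt and no reset: what is moved stays moved. The work goes in short steps, Python scripts to look and compute and a tool call to move; the robot and the scene stay as the last step left them, time stands still between calls to the robot, and variables do not carry over. Pictures are saved under pics/ and viewed, and the job is handed in when it is done.

Besides the shell and the picture viewer there is one more tool, called after ">>>" as name(argument=value, ...) on one line, values as JSON. send_rows: Moves the arm, as the interface text tells. Its arguments: {"type":"object","properties":{"series":{"type":"array"},"squeeze":{"type":"number"}},"required":["series"]}

```bash
mkdir -p pics; ls; python3 - <<'E'
from station import ctrl
import cv2
o=ctrl.get_obs();print(o)
for n in ["scene","top","wrist"]:
    c=ctrl.camera_info(n);print(n,c)
    cv2.imwrite(f"pics/{n}0.png",ctrl.get_image(n)[:,:,::-1])
E
```

```text
pics
{'t': 0.0, 'q': array([ 1.10798271e+00,  5.33777969e-02,  1.61430821e+00, -1.12799613e-05,
        1.47596780e+00, -1.18978769e-01]), 'dq': array([ 9.61365976e-05,  5.64063346e-04,  5.10691074e-04,  5.97104223e-04,
        8.14926124e-04, -4.70411714e-04]), 'effort': array([ 1.32276517e-03, -3.93674719e+01, -3.70180893e+01,  3.58152317e-05,
        6.83415463e-03,  2.20759091e-06]), 'tool_pos': array([0.21040845, 0.58788251, 0.24104151]), 'tool_rot': array([-0.53733676, -3.09470799,  0.00310611]), 'contact_force': array([-0.56272931,  0.26639699,  0.07528361]), 'wrist_torque': array([0.00413649, 0.00923002, 0.02090251]), 'opening': 0.08530776242271322}
scene {'mtx': array([[499.97370674,   0.        , 315.26067989],
       [  0.        , 499.97370674, 198.67722748],
       [  0.        ,   0.        ,   1.        ]]), 'R': array([[-0.57787306,  0.81602905,  0.01262222],
       [ 0.47716221,  0.35036997, -0.80595106],
       [-0.66210193, -0.45971456, -0.59184758]]), 't': array([ 0.30480136, -0.19157821,  1.60953772])}
top {'mtx': array([[392.45459696,   0.        , 316.77838357],
       [  0.        , 392.45459696, 202.9310643 ],
       [  0.        ,   0.        ,   1.        ]]), 'R': array([[ 0.00189827, -0.99995737,  0.00903635],
       [-0.98425592, -0.0034654 , -0.17671522],
       [ 0.176739  , -0.00855863, -0.98422054]]), 't': array([-0.00420779,  0.56257272,  1.02928212])}
wrist {'mtx': array([[336.98300213,   0.        , 325.07277537],
       [  0.        , 336.98300213, 195.18358582],
       [  0.        ,   0.        ,   1.        ]]), 'R': array([[ 0.33690231,  0.94153889, -0.0011614 ],
       [ 0.89499694, -0.31986512,  0.31091281],
       [ 0.29236502, -0.10578669, -0.95043773]]), 't': array([-0.6232425 , -0.04096591,  0.37998715])}
```

View pics/top0.png

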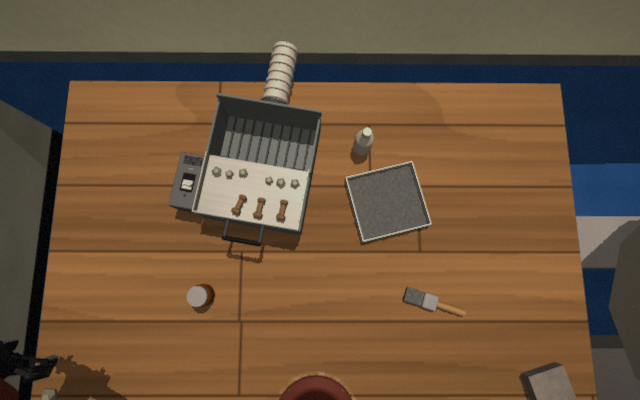

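View pics/scene0.png

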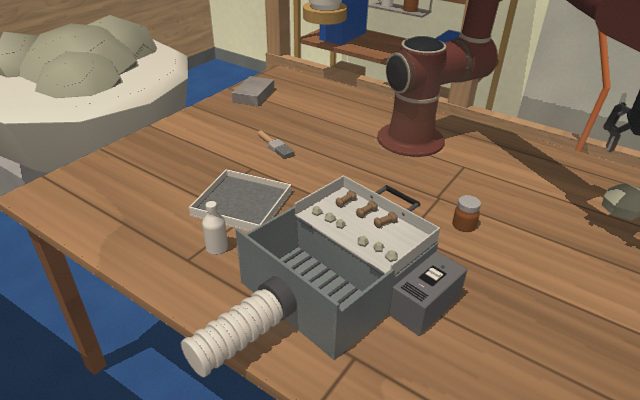

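View pics/wrist0.png

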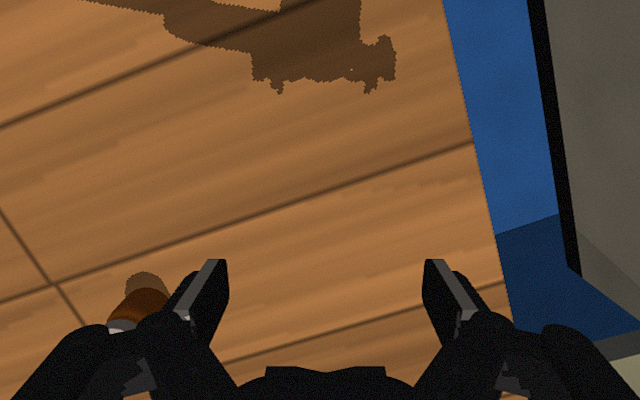

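The pictures show three bones (top view, near (239,205), (259,209) and (282,211)), six chips (rows 172–184), the switch at about (188,184) and the tray centre at about (388,202). The jar is at (200,296), the bottle at (364,140).

```bash
cat > h.py <<'E'
import numpy as np, cv2
from station import ctrl
from scipy.spatial.transform import Rotation as Rn
def ray(ci,uv,z):
    d=np.linalg.inv(ci["mtx"])@np.array([uv[0],uv[1],1.]); d=ci["R"].T@d; c=-ci["R"].T@ci["t"]
    return c+d*(z-c[2])/d[2]
def proj(ci,X):
    p=ci["mtx"]@(ci["R"]@np.asarray(X,float)+ci["t"]); return p[:2]/p[2]
def tri(cis,uvs):
    A=[];b=[]
    for ci,uv in zip(cis,uvs):
        d=np.linalg.inv(ci["mtx"])@np.array([uv[0],uv[1],1.]); d=ci["R"].T@d; d/=np.linalg.norm(d); c=-ci["R"].T@ci["t"]
        P=np.eye(3)-np.outer(d,d);A.append(P);b.append(P@c)
    return np.linalg.solve(sum(A),sum(b))
def save(name,im,box=None,s=1):
    if box: im=im[box[1]:box[3],box[0]:box[2]]
    if s!=1: im=cv2.resize(im,None,fx=s,fy=s,interpolation=cv2.INTER_CUBIC)
    cv2.imwrite(f"pics/{name}.png",im[:,:,::-1])
E
python3 - <<'E'
from h import *
im=cv2.imread("pics/top0.png")[:,:,::-1]
save("top0z",im,(160,80,440,250),2.8)
im=cv2.imread("pics/scene0.png")[:,:,::-1]
save("scene0z",im,(180,160,480,340),2.6)
E
```

```text
(no output)
```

View pics/top0z.png

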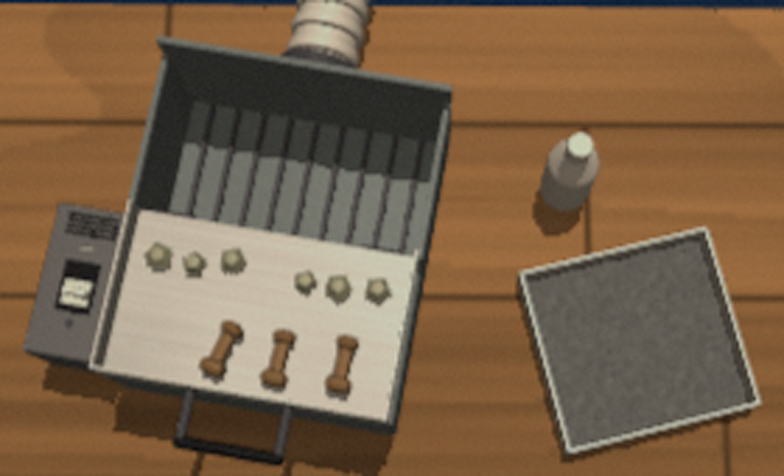

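View pics/scene0z.png

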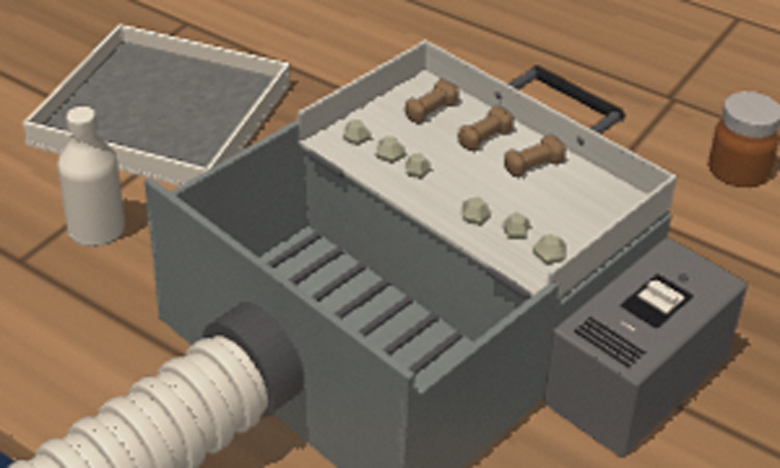

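```bash
python3 - <<'E'
from h import *
ci=ctrl.camera_info("top");cs=ctrl.camera_info("scene")
T=lambda u,v:(160+u/2.8,80+v/2.8); S=lambda u,v:(180+u/2.6,160+v/2.6)
pts={"nl":(T(92,367),.136),"nr":(T(395,428),.136),"ctlnl":(T(27,352),.085),"ctlfl":(T(60,203),.085),"h1":(T(179,443),.122),"h2":(T(283,459),.122)}
U={"nl":(-.08,.096),"nr":(-.08,-.176),"ctlnl":(-.07,.18),"ctlfl":(.08,.18),"h1":(-.13,.005),"h2":(-.13,-.085)}
src=[];dst=[]
for k,(uv,z) in pts.items():
    p=ray(ci,uv,z);print(k,p.round(4));src.append(U[k]);dst.append(p[:2])
src=np.array(src);dst=np.array(dst)
a=src-src.mean(0);b=dst-dst.mean(0)
th=np.arctan2((a[:,0]*b[:,1]-a[:,1]*b[:,0]).sum(),(a*b).sum())
R=np.array([[np.cos(th),-np.sin(th)],[np.sin(th),np.cos(th)]]);t=dst.mean(0)-R@src.mean(0)
print("th",th,"t",t);print("res mm",((src@R.T+t-dst)*1e3).round(1).tolist())
W=lambda x,y:R@np.array([x,y])+t
print("switch top",ray(ci,T(76,290),.085))
np.save("unit.npy",[t[0],t[1],th])
for n,x,y in [("handle",-.13,-.04),("hopper",.154,-.04)]:print(n,W(x,y))
# tray
for k,uv in {"a":(520,271),"b":(707,230),"c":(759,404),"d":(569,452)}.items(): print("tray",k,ray(ci,T(*uv),.028).round(4))
# bones mask
for n,c in (("top",ci),("scene",cs)):
    im=cv2.imread(f"pics/{n}0.png");hsv=cv2.cvtColor(im,cv2.COLOR_BGR2HSV)
    poly=np.array([proj(c,[*W(x,y),.106]) for x,y in [(-.076,.092),(.075,.092),(.075,-.172),(-.076,-.172)]],np.int32)
    pm=np.zeros(im.shape[:2],np.uint8);cv2.fillPoly(pm,[poly],255)
    m=((hsv[...,1]>90)&(pm>0)).astype(np.uint8)
    nn,l,st,ce=cv2.connectedComponentsWithStats(m)
    for i in range(1,nn):
        if st[i,4]<30: continue
        ys,xs=np.where(l==i);P=np.array([ray(c,(x,y),.116)[:2] for x,y in zip(xs,ys)])
        ev,V=np.linalg.eigh(np.cov(P.T));v=V[:,1]*np.sign(V[0,1])
        mm=(P-P.mean(0))@v
        print(n,"bone",ce[i].round(1),st[i,4],P.mean(0).round(4),"unit",(R.T@(P.mean(0)-t)).round(4),"ang",round(np.arctan2(v[1],v[0]),3),"len",np.ptp(mm).round(3))
E
```

```text
nl [0.5253 0.3093 0.136 ]
nr [0.4712 0.0371 0.136 ]
ctlnl [0.5475 0.3872 0.085 ]
ctlfl [0.6941 0.3652 0.085 ]
h1 [0.4586 0.2316 0.122 ]
h2 [0.4445 0.1378 0.122 ]
th -0.1779124792561666 t [0.58487566 0.1997865 ]
res mm [[-2.2, -0.8], [3.8, 3.6], [0.4, 2.2], [1.4, -2.5], [-0.8, -3.9], [-2.6, 1.4]]
switch top [0.60772606 0.34459185 0.085     ]
handle [0.44984866 0.18342468]
hopper [0.7293658  0.13316367]
tray a [ 0.6424 -0.085   0.028 ]
tray b [ 0.6864 -0.2772  0.028 ]
tray c [ 0.5072 -0.3216  0.028 ]
tray d [ 0.459  -0.1313  0.028 ]
top bone [238.6 204.7] 119 [0.5454 0.199 ] unit [-0.0388 -0.0078] ang -0.443 len 0.051
top bone [259.2 208.1] 117 [0.5367 0.146 ] unit [-0.0378 -0.0615] ang -0.217 len 0.051
top bone [281.9 210.3] 117 [0.5314 0.0874] unit [-0.0328 -0.1201] ang -0.206 len 0.051
scene bone [345.7 198.5] 156 [0.5322 0.0874] unit [-0.032  -0.1199] ang -0.111 len 0.064
scene bone [366.6 208.9] 164 [0.5377 0.1462] unit [-0.037  -0.0611] ang -0.135 len 0.064
scene bone [385.3 219.7] 182 [0.547  0.1987] unit [-0.0371 -0.0077] ang -0.35 len 0.061
```

```bash
cat >> h.py <<'E'
ux,uy,uth=np.load("unit.npy")
def W(x,y,z): c,s=np.cos(uth),np.sin(uth); return np.array([ux+c*x-s*y,uy+s*x+c*y,z])
def Uinv(p): c,s=np.cos(uth),np.sin(uth); d=np.array(p[:2])-[ux,uy]; return np.array([c*d[0]+s*d[1],-s*d[0]+c*d[1]])
def down(psi,tilt=0,ax=0):
    y=np.array([np.cos(psi),np.sin(psi),0]);z=np.array([0,0,-1.]);x=np.cross(y,z)
    return Rn.from_matrix(np.stack([x,y,z],1))
def plan(target,rot=None,show=True):
    o=ctrl.get_obs();R0=Rn.from_rotvec(o["tool_rot"])
    d=R0.inv().apply(np.array(target)-o["tool_pos"])*100
    w=(R0.inv()*rot).as_rotvec() if rot is not None else np.zeros(3)
    print("t",o["t"].round(2),"pos",o["tool_pos"].round(4),"F",o["contact_force"].round(1),"open",round(o["opening"],4))
    print("d cm",d.round(2),"w",w.round(3),"rows>=",max(np.linalg.norm(d)/6,np.linalg.norm(w)/.185).round(1))
E
python3 - <<'E'
from h import *
ci=ctrl.camera_info("wrist");print("cam",-ci["R"].T@ci["t"])
plan([.55,.355,.2],down(1.393))
E
```

```text
cam [0.13556018 0.61393898 0.37332064]Traceback (most recent call last):
  File "<stdin>", line 3, in <module>
  File "h.py", line 29, in plan
    print("t",o["t"].round(2),"pos",o["tool_pos"].round(4),"F",o["contact_force"].round(1),"open",round(o["opening"],4))
              ^^^^^^^^^^^^
AttributeError: 'float' object has no attribute 'round'
```

```bash
sed -i 's/o\["t"\].round(2)/round(o["t"],2)/' h.py
python3 - <<'E'
from h import *
plan([.55,.355,.2],down(1.393))
E
```

```text
t 0.15 pos [0.2104 0.588  0.2413] F [-0.4  0.3 -0.1] open 0.0857
d cm [-39.82 -10.48   4.14] w [-0.002 -0.    -0.166] rows>= 6.9
```

>>> send_rows(series=[{"tx": -5, "ty": -1.3, "tz": 0.5, "wz": -0.06, "jaw": 1}, {"tx": -5, "ty": -1.3, "tz": 0.5, "wz": -0.06, "jaw": 1}, {"tx": -5, "ty": -1.3, "tz": 0.5, "wz": -0.05, "jaw": 1}, {"tx": -5, "ty": -1.3, "tz": 0.5, "jaw": 1}, {"tx": -5, "ty": -1.3, "tz": 0.5, "jaw": 1}])

```text
invalid input at $.series[0]: expected keys tx, ty, tz, wx, wy, wz, jaw
```

```bash
python3 - <<'E'
from h import *
plan([.55,.355,.2],down(1.393))
E
```

```text
t 0.15 pos [0.2104 0.588  0.2413] F [-0.4  0.3 -0.1] open 0.0857
d cm [-39.82 -10.48   4.14] w [-0.002 -0.    -0.166] rows>= 6.9
```

All keys are required.

>>> send_rows(series=[{"tx": -5, "ty": -1.3, "tz": 0.5, "wx": 0, "wy": 0, "wz": -0.06, "jaw": 1}, {"tx": -5, "ty": -1.3, "tz": 0.5, "wx": 0, "wy": 0, "wz": -0.06, "jaw": 1}, {"tx": -5, "ty": -1.3, "tz": 0.5, "wx": 0, "wy": 0, "wz": -0.05, "jaw": 1}, {"tx": -5, "ty": -1.3, "tz": 0.5, "wx": 0, "wy": 0, "wz": 0, "jaw": 1}, {"tx": -5, "ty": -1.3, "tz": 0.5, "wx": 0, "wy": 0, "wz": 0, "jaw": 1}], squeeze=40)

```text
t: 0.78
tool_pos: [0.4403, 0.465, 0.2141]
tool_rot: [-0.251, -3.129, 0.003]
contact_force: [0.3, 1.0, -0.4]
opening: 0.0002
```

```bash
python3 - <<'E'
from h import *
plan([.55,.355,.2],down(1.393))
E
```

```text
t 0.78 pos [0.4403 0.465  0.2141] F [ 0.3  1.  -0.4] open 0.0002
d cm [-12.58  -9.11   1.41] w [-0.002 -0.002  0.017] rows>= 2.6
```

>>> send_rows(series=[{"tx": -4.2, "ty": -3, "tz": 0.4, "wx": 0, "wy": 0, "wz": 0, "jaw": 1}, {"tx": -4.2, "ty": -3, "tz": 0.4, "wx": 0, "wy": 0, "wz": 0, "jaw": 1}, {"tx": -4.2, "ty": -3, "tz": 0.4, "wx": 0, "wy": 0, "wz": 0.01, "jaw": 1}, {"tx": 0, "ty": 0, "tz": 0, "wx": 0, "wy": 0, "wz": 0, "jaw": 1}])

```text
t: 1.27
tool_pos: [0.5556, 0.3496, 0.1988]
tool_rot: [-0.274, -3.125, 0.006]
contact_force: [0.5, 0.6, 0.2]
opening: -0.0001
```

```bash
python3 - <<'E'
from h import *
plan([.55,.355,.2],down(1.393))
im=ctrl.get_image("wrist");save("w1",im)
np.save("w1.npy",im)
import pickle;pickle.dump(ctrl.camera_info("wrist"),open("w1.pkl","wb"))
E
```

```text
t 1.27 pos [0.5556 0.3496 0.1988] F [0.5 0.6 0.2] open -0.0001
d cm [ 0.65  0.44 -0.12] w [-0.004 -0.004  0.003] rows>= 0.1
```

View pics/w1.png

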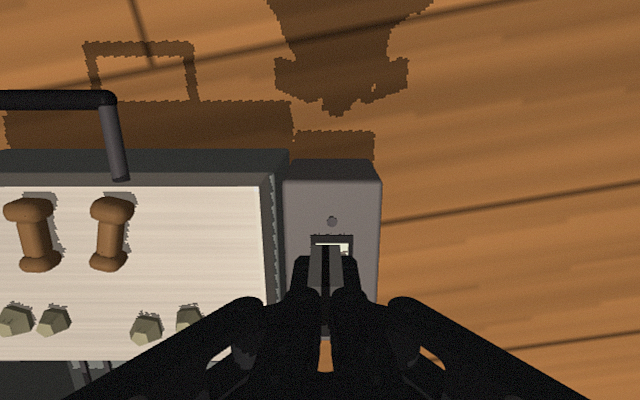

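The wrist view has up = near side. The control box is at (333,230) and the slot at (331,245), with the ridge hidden behind the fingers. I'll step back to see it.

>>> send_rows(series=[{"tx": 4, "ty": 3.5, "tz": 0, "wx": 0, "wy": 0, "wz": 0, "jaw": 1}, {"tx": 4, "ty": 3.5, "tz": 0, "wx": 0, "wy": 0, "wz": 0, "jaw": 1}, {"tx": 0, "ty": 0, "tz": 0, "wx": 0, "wy": 0, "wz": 0, "jaw": 1}])

```text
t: 1.7
tool_pos: [0.4839, 0.4373, 0.1987]
tool_rot: [-0.27, -3.123, 0.004]
contact_force: [0.3, -0.7, 0.8]
opening: -0.0
```

```bash
python3 - <<'E'
from h import *
ci=ctrl.camera_info("wrist")
im=ctrl.get_image("wrist");save("w2",im)
import pickle;pickle.dump(ci,open("w2.pkl","wb"))
E
```

```text
(no output)
```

View pics/w2.png

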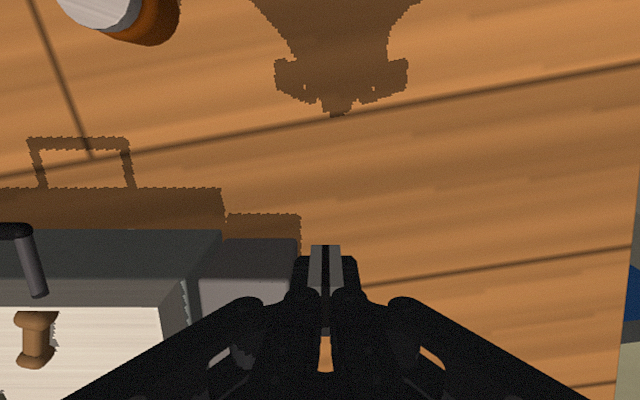

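>>> send_rows(series=[{"tx": -6, "ty": -2.5, "tz": 0, "wx": 0, "wy": 0, "wz": 0, "jaw": 1}, {"tx": -6, "ty": -2.5, "tz": 0, "wx": 0, "wy": 0, "wz": 0, "jaw": 1}, {"tx": -4, "ty": -0.5, "tz": 0, "wx": 0, "wy": 0, "wz": 0, "jaw": 1}, {"tx": 0, "ty": 0, "tz": 0, "wx": 0, "wy": 0, "wz": 0, "jaw": 1}])

```text
t: 2.25
tool_pos: [0.6361, 0.3527, 0.1981]
tool_rot: [-0.266, -3.125, 0.005]
contact_force: [0.4, -0.9, 0.1]
opening: -0.0004
```

```bash
python3 - <<'E'
from h import *
ci=ctrl.camera_info("wrist")
im=ctrl.get_image("wrist");save("w3",im)
import pickle;pickle.dump(ci,open("w3.pkl","wb"))
E
```

```text
(no output)
```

View pics/w3.png

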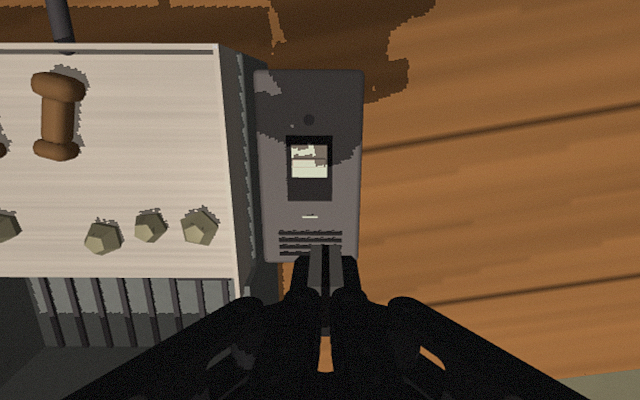

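```bash
python3 - <<'E'
from h import *
import pickle
ci=pickle.load(open("w3.pkl","rb"))
im=cv2.imread("pics/w3.png")[:,:,::-1]
save("w3z",im,(250,60,370,270),2.85*1)
save("w3zz",im,(280,130,340,205),7.5)
for n,uv,z,t in [("boxnl",(364,70),.085,(-.07,.18)),("boxfl",(358,262),.085,(.08,.18)),("boxnr",(254,70),.085,(-.07,.102)),("pan nl",(218,44),.136,(-.08,.096))]:
    p=ray(ci,uv,z);print(n,p.round(4),"unit",Uinv(p).round(4),t)
E
```

```text
boxnl [0.552  0.3927 0.085 ] unit [-0.0665  0.184 ] (-0.07, 0.18)
boxfl [0.6971 0.3681 0.085 ] unit [0.0807 0.1856] (0.08, 0.18)
boxnr [0.5393 0.3186 0.085 ] unit [-0.0659  0.1088] (-0.07, 0.102)
pan nl [0.5274 0.3125 0.136 ] unit [-0.0765  0.1007] (-0.08, 0.096)
```

View pics/w3zz.png

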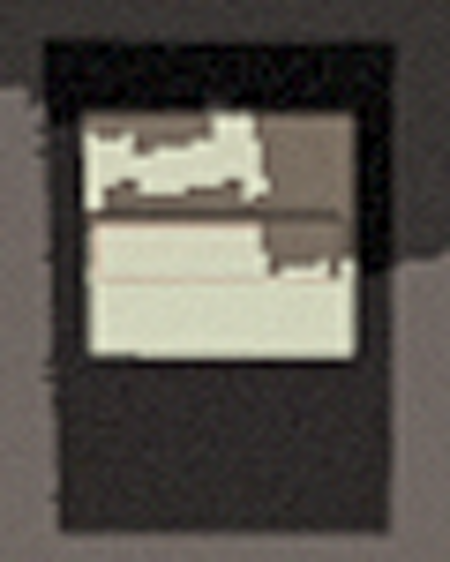

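```bash
python3 - <<'E'
from h import *
import pickle
u=np.load("unit.npy");c,s=np.cos(u[2]),np.sin(u[2]);dx,dy=.003,.0035
u[:2]+=[c*dx-s*dy,s*dx+c*dy];np.save("unit.npy",u);print(u)
E
python3 - <<'E'
from h import *
import pickle
ci=pickle.load(open("w3.pkl","rb"))
p=ray(ci,(309.3,163.1),.093);print("ridge",p,Uinv(p))
c,s=np.cos(uth),np.sin(uth)
# push start: 25 mm near of ridge
for d in (-.03,):
    q=[p[0]+c*d,p[1]+s*d,.14];print(q)
    plan(q,down(1.393))
# tool tip check: tip px (325,248) in image
print(proj(ci,ctrl.get_obs()["tool_pos"]+[0,0,-.011]))
E
```

```text
[ 0.58844772  0.20270032 -0.17791248]
ridge [0.60779624 0.34467884 0.093     ] [-0.00608359  0.14316163]
[np.float64(0.578269779073056), np.float64(0.34998809856584273), 0.14]
t 2.3 pos [0.6349 0.3534 0.1981] F [-0.3  0.4 -0.4] open -0.0
d cm [ 5.49 -1.26  5.85] w [-0.004 -0.006  0.009] rows>= 1.4
[328.23899077 257.98838443]
```

>>> send_rows(series=[{"tx": 5.5, "ty": -1.2, "tz": 1.5, "wx": 0, "wy": 0, "wz": 0, "jaw": 1}, {"tx": 0, "ty": 0, "tz": 2.5, "wx": 0, "wy": 0, "wz": 0, "jaw": 1}, {"tx": 0, "ty": 0, "tz": 2, "wx": 0, "wy": 0, "wz": 0, "jaw": 1}, {"tx": 0, "ty": 0, "tz": 0, "wx": 0, "wy": 0, "wz": 0, "jaw": 1}])

```text
t: 2.8
tool_pos: [0.5718, 0.3514, 0.1346]
tool_rot: [-0.259, -3.12, 0.008]
contact_force: [0.4, 0.2, -0.3]
opening: -0.0003
```

```bash
python3 - <<'E'
from h import *
plan([.5783,.35,.1],down(1.393))
E
```

```text
t 2.8 pos [0.5718 0.3514 0.1346] F [ 0.4  0.2 -0.3] open -0.0003
d cm [-0.7  -0.01  3.46] w [-0.006 -0.011  0.012] rows>= 0.6
```

>>> send_rows(series=[{"tx": 0, "ty": 0, "tz": 2, "wx": 0, "wy": -0.01, "wz": 0.01, "jaw": 1}, {"tx": 0, "ty": 0, "tz": 1.2, "wx": 0, "wy": 0, "wz": 0, "jaw": 1}, {"tx": 0, "ty": 0, "tz": 0.3, "wx": 0, "wy": 0, "wz": 0, "jaw": 1}, {"tx": 0, "ty": 0, "tz": 0, "wx": 0, "wy": 0, "wz": 0, "jaw": 1}])

```text
t: 3.3
tool_pos: [0.5747, 0.3532, 0.1034]
tool_rot: [0.274, 3.124, -0.003]
contact_force: [0.2, -0.2, 0.4]
opening: 0.0
```

```bash
python3 - <<'E'
from h import *
plan([.5783,.35,.0985],down(1.393))
save("s1",ctrl.get_image("scene"),(360,200,480,320),5)
E
```

```text
t 3.3 pos [0.5747 0.3532 0.1034] F [ 0.2 -0.2  0.4] open 0.0
d cm [-0.41 -0.25  0.49] w [-0.002  0.005  0.003] rows>= 0.1
```

View pics/s1.png

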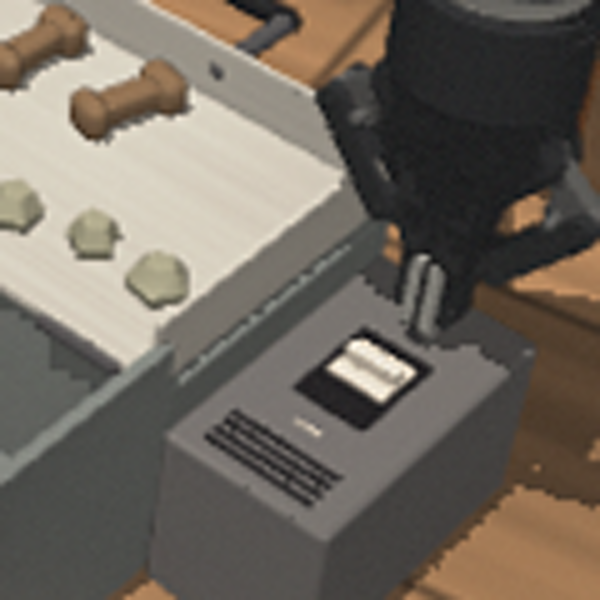

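The closed tips stand just behind the ridge, aligned with it.

>>> send_rows(series=[{"tx": 0, "ty": -0.25, "tz": 0.4, "wx": 0, "wy": 0, "wz": 0, "jaw": 1}, {"tx": -0.6, "ty": 0, "tz": 0, "wx": 0, "wy": 0, "wz": 0, "jaw": 1}, {"tx": -0.5, "ty": 0, "tz": 0, "wx": 0, "wy": 0, "wz": 0, "jaw": 1}, {"tx": 0, "ty": 0, "tz": 0, "wx": 0, "wy": 0, "wz": 0, "jaw": 1}])

```text
t: 3.85
tool_pos: [0.5873, 0.3488, 0.1014]
tool_rot: [0.275, 3.121, -0.0]
contact_force: [0.3, 0.4, 0.0]
opening: -0.0004
```

```bash
python3 - <<'E'
from h import *
plan(W(-.011,.143,.0985),down(1.393))
print(Uinv(ctrl.get_obs()["tool_pos"]))
E
```

```text
t 3.85 pos [0.5873 0.3488 0.1014] F [0.3 0.4 0. ] open -0.0004
d cm [-1.6  -0.06  0.31] w [0.    0.008 0.002] rows>= 0.3
[-0.0270272   0.14360314]
```

>>> send_rows(series=[{"tx": 0, "ty": 0, "tz": 0.3, "wx": 0, "wy": 0, "wz": 0, "jaw": 1}, {"tx": 0, "ty": 0, "tz": 0.1, "wx": 0, "wy": 0, "wz": 0, "jaw": 1}, {"tx": -0.6, "ty": 0, "tz": 0, "wx": 0, "wy": 0, "wz": 0, "jaw": 1}, {"tx": -0.5, "ty": 0, "tz": 0, "wx": 0, "wy": 0, "wz": 0, "jaw": 1}])

```text
t: 4.35
tool_pos: [0.5977, 0.347, 0.097]
tool_rot: [0.274, 3.123, -0.001]
contact_force: [-2.9, 0.2, 1.8]
opening: 0.0002
```

```bash
python3 - <<'E'
from h import *
plan(W(-.011,.143,.0985),down(1.393))
print(Uinv(ctrl.get_obs()["tool_pos"]))
E
```

```text
t 4.35 pos [0.5977 0.347  0.097 ] F [-2.9  0.2  1.8] open 0.0002
d cm [-0.54 -0.07 -0.15] w [-0.     0.006  0.003] rows>= 0.1
[-0.01641022  0.14365955]
```

Contact, -2.9 N. Pushing on.

>>> send_rows(series=[{"tx": -0.5, "ty": 0, "tz": -0.05, "wx": 0, "wy": 0, "wz": 0, "jaw": 1}, {"tx": -0.5, "ty": 0, "tz": 0, "wx": 0, "wy": 0, "wz": 0, "jaw": 1}, {"tx": 0, "ty": 0, "tz": 0, "wx": 0, "wy": 0, "wz": 0, "jaw": 1}])

```text
t: 4.72
tool_pos: [0.6054, 0.3457, 0.0976]
tool_rot: [-0.275, -3.126, 0.002]
contact_force: [0.2, 0.3, 0.2]
opening: 0.0002
```

```bash
python3 - <<'E'
from h import *
plan(W(-.011,.143,.0985),down(1.393))
print(Uinv(ctrl.get_obs()["tool_pos"]))
save("s2",ctrl.get_image("scene"),(360,200,480,320),5)
E
```

```text
t 4.72 pos [0.6054 0.3457 0.0976] F [0.2 0.3 0.2] open 0.0002
d cm [ 0.24 -0.08 -0.09] w [-0.001 -0.003  0.003] rows>= 0.0
[-0.0086128   0.14378532]
```

View pics/s2.png

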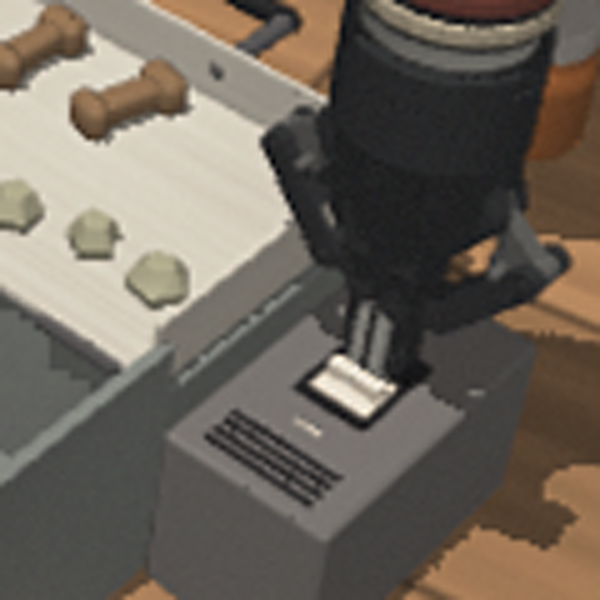

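>>> send_rows(series=[{"tx": 0.4, "ty": 0, "tz": 0, "wx": 0, "wy": 0, "wz": 0, "jaw": 1}, {"tx": 0, "ty": 0, "tz": -3, "wx": 0, "wy": 0, "wz": 0, "jaw": 1}, {"tx": 0, "ty": 0, "tz": -5, "wx": 0, "wy": 0, "wz": 0, "jaw": 0.5}, {"tx": 0, "ty": 0, "tz": -4, "wx": 0, "wy": 0, "wz": 0, "jaw": 0.5}])

```text
t: 5.28
tool_pos: [0.6005, 0.345, 0.2144]
tool_rot: [-0.275, -3.122, 0.009]
contact_force: [-0.1, 0.7, 0.4]
opening: 0.0359
```

```bash
python3 - <<'E'
from h import *
import pickle
c3=pickle.load(open("w3.pkl","rb"))
im=cv2.imread("pics/w3.png");hsv=cv2.cvtColor(im,cv2.COLOR_BGR2HSV)
m=(hsv[...,1]>90).astype(np.uint8);m[:60]=0;m[:,:25]=0;m[180:]=0;m[:,150:]=0
n,l,st,ce=cv2.connectedComponentsWithStats(m)
for i in range(1,n):
  if st[i,4]>300:
    ys,xs=np.where(l==i);P=np.array([ray(c3,(x,y),.116)[:2] for x,y in zip(xs,ys)]);ev,V=np.linalg.eigh(np.cov(P.T));v=V[:,1]*np.sign(V[0,1]);print(P.mean(0),np.arctan2(v[1],v[0]),np.ptp((P-P.mean(0))@v))
plan([.547,.200,.2],down(1.14))
E
```

```text
[0.54648179 0.19736714] -0.4680718070974752 0.05515147373129647
t 5.28 pos [0.6005 0.345  0.2144] F [-0.1  0.7  0.4] open 0.0359
d cm [  2.72 -15.2    1.56] w [-0.007 -0.006  0.255] rows>= 2.6
```

>>> send_rows(series=[{"tx": 1, "ty": -5, "tz": 0.5, "wx": 0, "wy": 0, "wz": 0.09, "jaw": 0.55}, {"tx": 0.7, "ty": -5, "tz": 0.5, "wx": 0, "wy": 0, "wz": 0.09, "jaw": 0.55}, {"tx": 0.6, "ty": -4.5, "tz": 0.5, "wx": 0, "wy": 0, "wz": 0.08, "jaw": 0.55}, {"tx": 0, "ty": 0, "tz": 0, "wx": 0, "wy": 0, "wz": 0, "jaw": 0.55}])

```text
t: 5.78
tool_pos: [0.543, 0.2086, 0.2065]
tool_rot: [0.689, 3.056, 0.0]
contact_force: [-0.1, 0.8, -0.2]
opening: 0.0387
```

```bash
python3 - <<'E'
from h import *
plan([.5463,.1985,.16],down(1.13))
E
```

```text
t 5.78 pos [0.543  0.2086 0.2065] F [-0.1  0.8 -0.2] open 0.0387
d cm [-0.69 -0.78  4.65] w [ 0.002  0.008 -0.003] rows>= 0.8
```

>>> send_rows(series=[{"tx": -0.7, "ty": -0.8, "tz": 2, "wx": 0, "wy": 0, "wz": 0, "jaw": 0.55}, {"tx": 0, "ty": 0, "tz": 2, "wx": 0, "wy": 0, "wz": 0, "jaw": 0.55}, {"tx": 0, "ty": 0, "tz": 0.6, "wx": 0, "wy": 0, "wz": 0, "jaw": 0.55}, {"tx": 0, "ty": 0, "tz": 0, "wx": 0, "wy": 0, "wz": 0, "jaw": 0.55}])

```text
t: 6.28
tool_pos: [0.5486, 0.1984, 0.1575]
tool_rot: [0.685, 3.055, 0.001]
contact_force: [-0.4, 0.6, -0.1]
opening: 0.0381
```

```bash
python3 - <<'E'
from h import *
plan([.5463,.1985,.119],down(1.13))
save("w4",ctrl.get_image("wrist"))
E
```

```text
t 6.28 pos [0.5486 0.1984 0.1575] F [-0.4  0.6 -0.1] open 0.0381
d cm [ 0.25 -0.11  3.85] w [ 0.003  0.011 -0.   ] rows>= 0.6
```

View pics/w4.png

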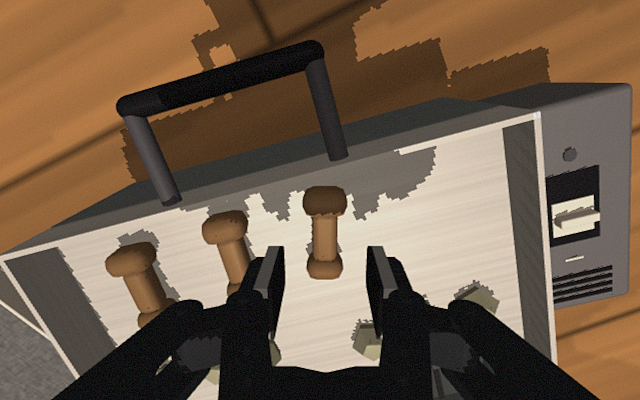

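The wrist view shows the target bone at (324,232), centred between the jaws.

```bash
python3 - <<'E'
from h import *
ci=ctrl.camera_info("wrist")
for uv in [(324,232),(235,255),(142,283)]: print(ray(ci,uv,.117))
plan([.5463,.1985,.119])
E
```

```text
[0.54770551 0.19753063 0.117     ]
[0.53892798 0.14530157 0.117     ]
[0.53154376 0.08647107 0.117     ]
t 6.33 pos [0.5487 0.1985 0.1578] F [ 0.1  0.1 -0.2] open 0.0387
d cm [ 0.26 -0.11  3.88] w [0. 0. 0.] rows>= 0.6
```

>>> send_rows(series=[{"tx": 0.2, "ty": -0.1, "tz": 2, "wx": 0, "wy": 0, "wz": 0, "jaw": 0.6}, {"tx": 0, "ty": 0, "tz": 1.2, "wx": 0, "wy": 0, "wz": 0, "jaw": 0.6}, {"tx": 0, "ty": 0, "tz": 0.4, "wx": 0, "wy": 0, "wz": 0, "jaw": 0.6}, {"tx": 0, "ty": 0, "tz": 0, "wx": 0, "wy": 0, "wz": 0, "jaw": 0.6}], squeeze=30)

```text
t: 6.82
tool_pos: [0.5472, 0.1989, 0.1198]
tool_rot: [0.683, 3.054, 0.002]
contact_force: [-0.2, -0.4, 0.3]
opening: 0.0345
```

```bash
python3 - <<'E'
from h import *
plan([.5463,.1985,.119],down(1.13))
save("w5",ctrl.get_image("wrist"))
E
```

```text
t 6.83 pos [0.5472 0.1989 0.1198] F [-0.2 -0.4  0.3] open 0.0345
d cm [ 0.07 -0.07  0.08] w [0.004 0.012 0.001] rows>= 0.1
```

View pics/w5.png

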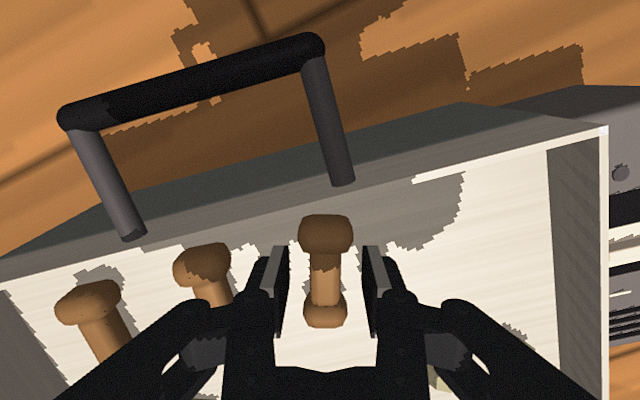

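The shaft sits between the pads. Closing.

>>> send_rows(series=[{"tx": 0, "ty": 0, "tz": 0, "wx": 0, "wy": 0, "wz": 0, "jaw": 0.75}, {"tx": 0, "ty": 0, "tz": 0, "wx": 0, "wy": 0, "wz": 0, "jaw": 0.9}, {"tx": 0, "ty": 0, "tz": 0, "wx": 0, "wy": 0, "wz": 0, "jaw": 1}, {"tx": 0, "ty": 0, "tz": 0, "wx": 0, "wy": 0, "wz": 0, "jaw": 1}])

```text
t: 7.38
tool_pos: [0.5484, 0.1991, 0.1218]
tool_rot: [0.682, 3.051, 0.004]
contact_force: [-0.2, 0.1, -1.1]
opening: 0.0129
```

>>> send_rows(series=[{"tx": 0, "ty": 0, "tz": -1, "wx": 0, "wy": 0, "wz": 0, "jaw": 1}, {"tx": 0, "ty": 0, "tz": -4, "wx": 0, "wy": 0, "wz": 0, "jaw": 1}, {"tx": 0, "ty": 0, "tz": -4, "wx": 0, "wy": 0, "wz": 0, "jaw": 1}, {"tx": 0, "ty": 0, "tz": 0, "wx": 0, "wy": 0, "wz": 0, "jaw": 1}])

```text
t: 7.88
tool_pos: [0.5469, 0.1991, 0.2158]
tool_rot: [0.682, 3.05, 0.004]
contact_force: [0.9, 0.5, -0.4]
opening: 0.0132
```

```bash
cat >> h.py <<'E'
def tray(name):
    ci=ctrl.camera_info("top");im=ctrl.get_image("top");save(name,im,(160,80,440,250),2.8)
    v=im.astype(int);sat=v.max(2)-v.min(2)
    m=((sat<28)&(v.mean(2)>45)).astype(np.uint8);m[:,:330]=0;m[:150]=0;m[255:]=0
    n,l,st,ce=cv2.connectedComponentsWithStats(m)
    i=1+np.argmax(st[1:,4]);ys,xs=np.where(l==i)
    P=np.array([ray(ci,(x,y),.02)[:2] for x,y in zip(xs,ys)],np.float32)
    r=cv2.minAreaRect(P*1000);print("tray centre mm",np.round(r[0],1),"size",np.round(r[1],1),"ang",round(r[2],1),"area",st[i,4])
    return r
E
python3 - <<'E'
from h import *
tray("t1")
save("s3",ctrl.get_image("scene"),(180,80,480,260),2.6)
E
```

```text
tray centre mm [ 574.9 -202.1] size [192.9 203.9] ang 14.2 area 4716
```

View pics/s3.png

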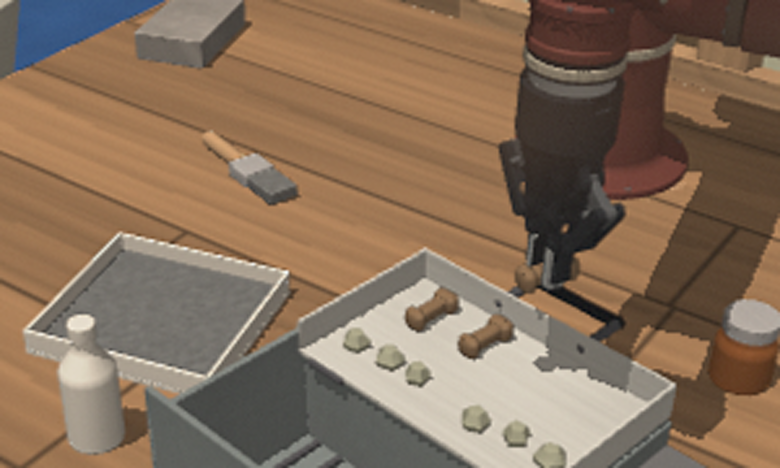

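View pics/t1.png

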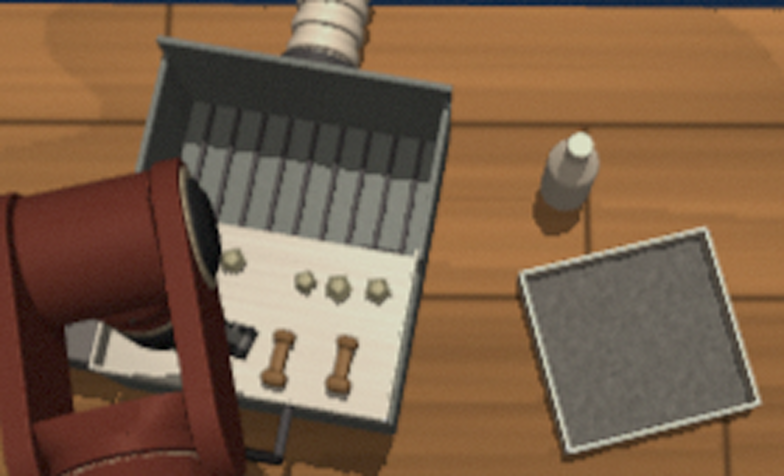

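```bash
python3 - <<'E'
from h import *
plan([.588,-.256,.12],down(1.13))
E
```

```text
t 7.97 pos [0.5448 0.1987 0.2113] F [ 0.3 -0.5 -0.4] open 0.0133
d cm [-23.2  -39.31   9.27] w [0.002 0.009 0.001] rows>= 7.8
```

>>> send_rows(series=[{"tx": -2, "ty": -3.5, "tz": 0, "wx": 0, "wy": 0, "wz": 0, "jaw": 1}, {"tx": -2.5, "ty": -4.3, "tz": 0, "wx": 0, "wy": 0, "wz": 0, "jaw": 1}, {"tx": -2.5, "ty": -4.3, "tz": 0, "wx": 0, "wy": 0, "wz": 0, "jaw": 1}, {"tx": -2.5, "ty": -4.3, "tz": 0, "wx": 0, "wy": 0, "wz": 0, "jaw": 1}, {"tx": -2.5, "ty": -4.3, "tz": 0.5, "wx": 0, "wy": 0, "wz": 0, "jaw": 1}])

```text
t: 8.6
tool_pos: [0.5612, -0.043, 0.1972]
tool_rot: [-0.674, -3.064, 0.004]
contact_force: [-0.1, -0.5, 0.2]
opening: 0.013
```

>>> send_rows(series=[{"tx": -2.5, "ty": -4.3, "tz": 1, "wx": 0, "wy": 0, "wz": 0, "jaw": 1}, {"tx": -2.5, "ty": -4.3, "tz": 2, "wx": 0, "wy": 0, "wz": 0, "jaw": 1}, {"tx": -2.5, "ty": -4.3, "tz": 2, "wx": 0, "wy": 0, "wz": 0, "jaw": 1}, {"tx": 0, "ty": 0, "tz": 0, "wx": 0, "wy": 0, "wz": 0, "jaw": 1}])

```text
t: 9.1
tool_pos: [0.5702, -0.1978, 0.1372]
tool_rot: [-0.678, -3.05, -0.0]
contact_force: [-0.7, 0.3, -1.0]
opening: 0.013
```

```bash
python3 - <<'E'
from h import *
plan([.588,-.256,.06],down(1.13))
E
```

```text
t 9.1 pos [ 0.5702 -0.1978  0.1372] F [-0.7  0.3 -1. ] open 0.013
d cm [-4.21 -4.49  7.67] w [-0.004 -0.017  0.003] rows>= 1.6
```

>>> send_rows(series=[{"tx": -2.1, "ty": -2.2, "tz": 2, "wx": 0, "wy": -0.015, "wz": 0, "jaw": 1}, {"tx": -2.1, "ty": -2.2, "tz": 2.5, "wx": 0, "wy": 0, "wz": 0, "jaw": 1}, {"tx": 0, "ty": 0, "tz": 2.5, "wx": 0, "wy": 0, "wz": 0, "jaw": 1}, {"tx": 0, "ty": 0, "tz": 0, "wx": 0, "wy": 0, "wz": 0, "jaw": 1}])

```text
t: 9.6
tool_pos: [0.5873, -0.2525, 0.061]
tool_rot: [-0.677, -3.058, -0.002]
contact_force: [-0.0, -0.6, -0.8]
opening: 0.0128
```

```bash
python3 - <<'E'
from h import *
plan([.588,-.256,.026],down(1.13))
tray("t2")
E
```

```text
t 9.6 pos [ 0.5873 -0.2525  0.061 ] F [-0.  -0.6 -0.8] open 0.0128
d cm [-0.24 -0.29  3.5 ] w [-0.001 -0.009  0.005] rows>= 0.6
tray centre mm [ 578.3 -205.8] size [192.5 218.1] ang 16.5 area 2730
```

View pics/t2.png

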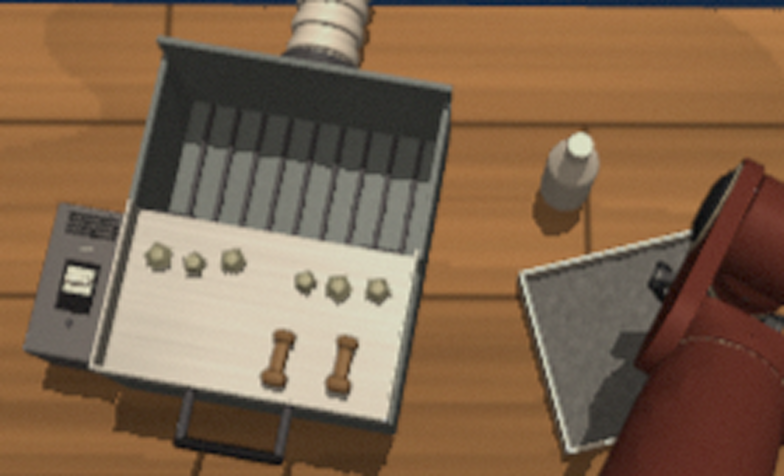

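>>> send_rows(series=[{"tx": -0.2, "ty": 0, "tz": 1.5, "wx": 0, "wy": 0, "wz": 0, "jaw": 1}, {"tx": 0, "ty": 0, "tz": 1.0, "wx": 0, "wy": 0, "wz": 0, "jaw": 1}, {"tx": 0, "ty": 0, "tz": 0.5, "wx": 0, "wy": 0, "wz": 0, "jaw": 1}, {"tx": 0, "ty": 0, "tz": 0, "wx": 0, "wy": 0, "wz": 0, "jaw": 1}])

```text
t: 10.15
tool_pos: [0.5919, -0.253, 0.0339]
tool_rot: [-0.675, -3.066, 0.002]
contact_force: [0.5, -0.5, -0.8]
opening: 0.0128
```

>>> send_rows(series=[{"tx": 0, "ty": 0, "tz": 0.4, "wx": 0, "wy": 0, "wz": 0, "jaw": 1}, {"tx": 0, "ty": 0, "tz": 0.3, "wx": 0, "wy": 0, "wz": 0, "jaw": 1}, {"tx": 0, "ty": 0, "tz": 0, "wx": 0, "wy": 0, "wz": 0, "jaw": 1}])

```text
t: 10.52
tool_pos: [0.5924, -0.2533, 0.0273]
tool_rot: [-0.676, -3.067, 0.002]
contact_force: [0.2, -0.0, -0.2]
opening: 0.0132
```

>>> send_rows(series=[{"tx": 0, "ty": 0, "tz": 0.15, "wx": 0, "wy": 0, "wz": 0, "jaw": 1}, {"tx": 0, "ty": 0, "tz": 0.05, "wx": 0, "wy": 0, "wz": 0, "jaw": 1}])

```text
t: 10.78
tool_pos: [0.5926, -0.2535, 0.0255]
tool_rot: [-0.676, -3.068, 0.003]
contact_force: [-0.1, -0.6, -0.1]
opening: 0.013
```

>>> send_rows(series=[{"tx": 0, "ty": 0, "tz": 0.15, "wx": 0, "wy": 0, "wz": 0, "jaw": 1}, {"tx": 0, "ty": 0, "tz": 0.0, "wx": 0, "wy": 0, "wz": 0, "jaw": 1}])

```text
t: 11.02
tool_pos: [0.593, -0.2537, 0.0255]
tool_rot: [0.676, 3.068, -0.003]
contact_force: [0.0, 0.2, 0.6]
opening: 0.0128
```

>>> send_rows(series=[{"tx": 0, "ty": 0, "tz": 0, "wx": 0, "wy": 0, "wz": 0, "jaw": 0.8}, {"tx": 0, "ty": 0, "tz": 0, "wx": 0, "wy": 0, "wz": 0, "jaw": 0.6}, {"tx": 0, "ty": 0, "tz": 0, "wx": 0, "wy": 0, "wz": 0, "jaw": 0.6}, {"tx": 0, "ty": 0, "tz": -3, "wx": 0, "wy": 0, "wz": 0, "jaw": 0.6}, {"tx": 0, "ty": 0, "tz": -4, "wx": 0, "wy": 0, "wz": 0, "jaw": 0.6}])

```text
t: 11.65
tool_pos: [0.59, -0.2519, 0.0915]
tool_rot: [-0.674, -3.059, -0.002]
contact_force: [1.1, -0.1, -0.0]
opening: 0.034
```

```bash
python3 - <<'E'
from h import *
save("w6",ctrl.get_image("wrist"))
plan([.538,.1458,.2],down(1.36))
E
```

```text
t 11.7 pos [ 0.5934 -0.2537  0.0986] F [ 2.9 -2.2  4.1] open 0.0342
d cm [ 21.8   33.91 -10.22] w [-0.002  0.001 -0.223] rows>= 6.9
```

View pics/w6.png

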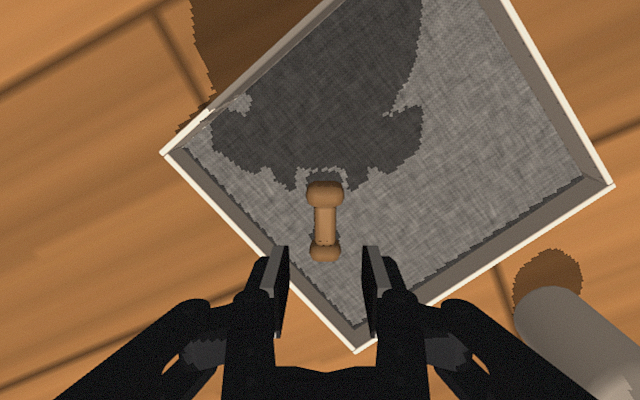

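Bone placed in the tray at (324,222). On to the middle bone.

>>> send_rows(series=[{"tx": 0.5, "ty": 1, "tz": -5, "wx": 0, "wy": 0, "wz": 0, "jaw": 0.6}, {"tx": 2.5, "ty": 4, "tz": -5, "wx": 0, "wy": 0, "wz": -0.05, "jaw": 0.6}, {"tx": 3, "ty": 4.6, "tz": -1, "wx": 0, "wy": 0, "wz": -0.06, "jaw": 0.6}, {"tx": 3, "ty": 4.6, "tz": 0, "wx": 0, "wy": 0, "wz": -0.06, "jaw": 0.6}, {"tx": 3, "ty": 4.6, "tz": 0, "wx": 0, "wy": 0, "wz": -0.05, "jaw": 0.6}])

```text
t: 12.32
tool_pos: [0.5474, -0.0377, 0.2114]
tool_rot: [0.333, 3.115, -0.004]
contact_force: [1.0, 0.8, -0.1]
opening: 0.034
```

```bash
python3 - <<'E'
from h import *
plan([.538,.1458,.2],down(1.36))
E
```

```text
t 12.32 pos [ 0.5474 -0.0377  0.2114] F [ 1.   0.8 -0.1] open 0.034
d cm [ 4.81 17.74  1.07] w [-0.001  0.009 -0.003] rows>= 3.1
```

>>> send_rows(series=[{"tx": 1.2, "ty": 4.3, "tz": 0, "wx": 0, "wy": 0, "wz": 0, "jaw": 0.6}, {"tx": 1.2, "ty": 4.4, "tz": 0, "wx": 0, "wy": 0, "wz": 0, "jaw": 0.6}, {"tx": 1.2, "ty": 4.4, "tz": 0, "wx": 0, "wy": 0, "wz": 0, "jaw": 0.6}, {"tx": 1.2, "ty": 3.5, "tz": 0.5, "wx": 0, "wy": 0, "wz": 0, "jaw": 0.6}, {"tx": 0, "ty": 0, "tz": 2, "wx": 0, "wy": 0, "wz": 0, "jaw": 0.6}])

```text
t: 12.95
tool_pos: [0.5349, 0.1434, 0.1876]
tool_rot: [0.325, 3.108, -0.001]
contact_force: [-0.6, 0.6, -0.0]
opening: 0.0343
```

```bash
python3 - <<'E'
from h import *
plan([.538,.1458,.16],down(1.36))
E
```

```text
t 12.95 pos [0.5349 0.1434 0.1876] F [-0.6  0.6 -0. ] open 0.0343
d cm [-0.21  0.3   2.76] w [0.001 0.016 0.002] rows>= 0.5
```

>>> send_rows(series=[{"tx": -0.2, "ty": 0.3, "tz": 1.5, "wx": 0, "wy": 0.015, "wz": 0, "jaw": 0.6}, {"tx": 0, "ty": 0, "tz": 1.0, "wx": 0, "wy": 0, "wz": 0, "jaw": 0.6}, {"tx": 0, "ty": 0, "tz": 0, "wx": 0, "wy": 0, "wz": 0, "jaw": 0.6}])

```text
t: 13.32
tool_pos: [0.5365, 0.1438, 0.1576]
tool_rot: [-0.33, -3.119, 0.002]
contact_force: [1.3, 1.0, -0.1]
opening: 0.0342
```

```bash
cat >> h.py <<'E'
def wbone(name,z=.117):
    ci=ctrl.camera_info("wrist");im=ctrl.get_image("wrist");save(name,im)
    hsv=cv2.cvtColor(im,cv2.COLOR_RGB2HSV)
    m=((hsv[...,1]>90)&(hsv[...,2]>50)).astype(np.uint8)
    n,l,st,ce=cv2.connectedComponentsWithStats(m)
    for i in range(1,n):
        x,y,w,hh,a=st[i]
        if 500<a<8000 and y>130:
            ys,xs=np.where(l==i);P=np.array([ray(ci,(x,y),z)[:2] for x,y in zip(xs,ys)]);ev,V=np.linalg.eigh(np.cov(P.T));v=V[:,1]*np.sign(V[0,1])
            s=(P-P.mean(0))@v
            print("bone px",ce[i].round(),a,"mid",(P.mean(0)+v*(s.max()+s.min())/2).round(4),"ang",round(np.arctan2(v[1],v[0]),3),"len",np.ptp(s).round(4))
E
python3 - <<'E'
from h import *
plan([.538,.1458,.119],down(1.36))
wbone("w7")
E
```

```text
t 13.32 pos [0.5365 0.1438 0.1576] F [ 1.3  1.  -0.1] open 0.0342
d cm [-0.13  0.23  3.86] w [-0.002 -0.005  0.   ] rows>= 0.6
bone px [330. 236.] 2786 mid [0.5402 0.1446] ang -0.222 len 0.0569
bone px [226. 246.] 2874 mid [0.5347 0.0857] ang -0.225 len 0.057
bone px [628. 378.] 1050 mid [0.6768 0.3149] ang -0.022 len 0.0411
```

View pics/w7.png

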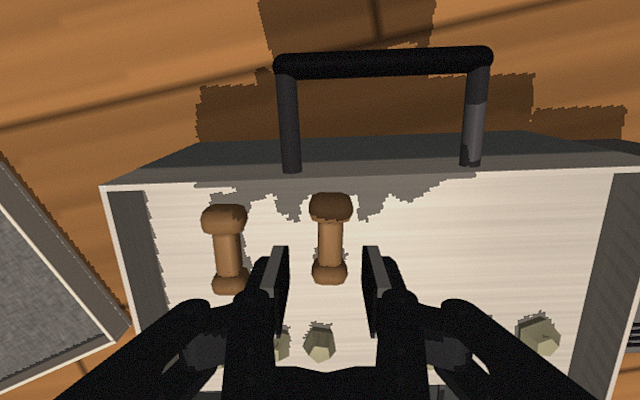

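The middle bone is at (330,236), between the jaws.

>>> send_rows(series=[{"tx": -0.15, "ty": 0.15, "tz": 2, "wx": 0, "wy": 0, "wz": 0, "jaw": 0.6}, {"tx": 0, "ty": 0, "tz": 1.2, "wx": 0, "wy": 0, "wz": 0, "jaw": 0.6}, {"tx": 0, "ty": 0, "tz": 0.4, "wx": 0, "wy": 0, "wz": 0, "jaw": 0.6}, {"tx": 0, "ty": 0, "tz": 0, "wx": 0, "wy": 0, "wz": 0, "jaw": 0.6}])

```text
t: 13.88
tool_pos: [0.5391, 0.1442, 0.1203]
tool_rot: [-0.332, -3.121, 0.001]
contact_force: [-0.1, -0.0, 0.9]
opening: 0.0344
```

```bash
python3 - <<'E'
from h import *
plan([.5385,.1452,.12],down(1.36))
E
```

```text
t 13.88 pos [0.5391 0.1442 0.1203] F [-0.1 -0.   0.9] open 0.0344
d cm [0.08 0.09 0.03] w [-0.001 -0.003 -0.001] rows>= 0.0
```

>>> send_rows(series=[{"tx": 0, "ty": 0.05, "tz": 0, "wx": 0, "wy": 0, "wz": 0, "jaw": 0.75}, {"tx": 0, "ty": 0, "tz": 0, "wx": 0, "wy": 0, "wz": 0, "jaw": 0.9}, {"tx": 0, "ty": 0, "tz": 0, "wx": 0, "wy": 0, "wz": 0, "jaw": 1}, {"tx": 0, "ty": 0, "tz": 0, "wx": 0, "wy": 0, "wz": 0, "jaw": 1}])

```text
t: 14.38
tool_pos: [0.5401, 0.145, 0.1218]
tool_rot: [-0.332, -3.124, 0.0]
contact_force: [0.7, 0.3, 0.3]
opening: 0.0135
```

>>> send_rows(series=[{"tx": 0, "ty": 0, "tz": -1, "wx": 0, "wy": 0, "wz": 0, "jaw": 1}, {"tx": 0, "ty": 0, "tz": -4, "wx": 0, "wy": 0, "wz": 0, "jaw": 1}, {"tx": 0, "ty": 0, "tz": -4, "wx": 0, "wy": 0, "wz": 0, "jaw": 1}, {"tx": 0, "ty": 0, "tz": 0, "wx": 0, "wy": 0, "wz": 0, "jaw": 1}])

```text
t: 14.88
tool_pos: [0.5402, 0.145, 0.2161]
tool_rot: [0.332, 3.124, 0.0]
contact_force: [-0.7, 0.9, 0.3]
opening: 0.013
```

```bash
python3 - <<'E'
from h import *
tray("t3")
plan([.575,-.203,.12],down(1.36))
save("w8",ctrl.get_image("wrist"))
E
```

```text
tray centre mm [ 575.  -202.1] size [192.9 203.9] ang 14.2 area 4601
t 14.93 pos [0.539  0.1448 0.2137] F [ 0.4 -0.5 -2. ] open 0.0129
d cm [-10.87 -33.24   9.37] w [-0.001 -0.004 -0.001] rows>= 6.0
```

View pics/t3.png

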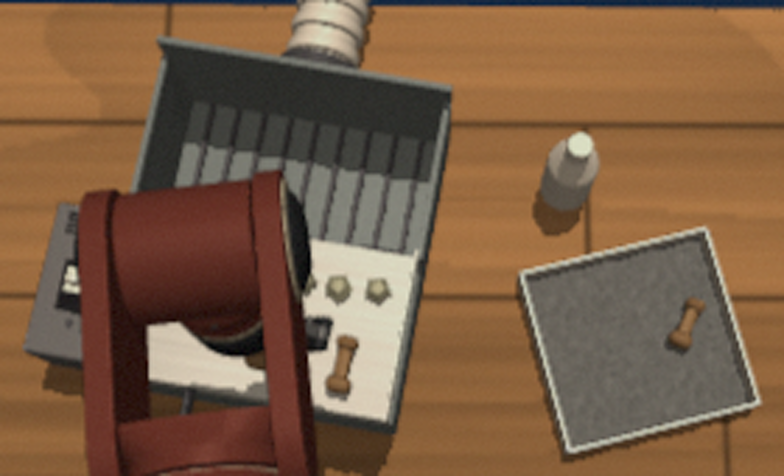

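View pics/w8.png

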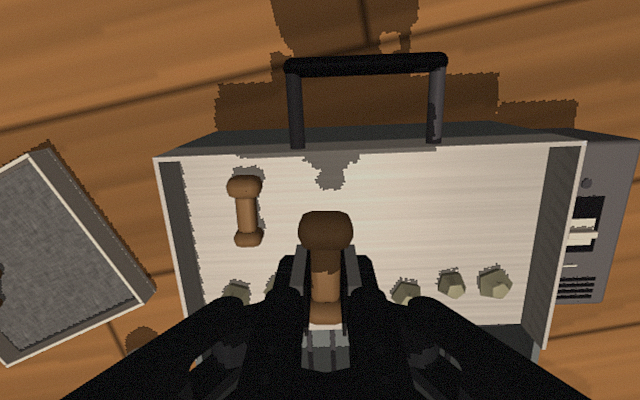

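The bone is held (wrist view (325,260)), and the tray has not moved.

>>> send_rows(series=[{"tx": -1.4, "ty": -3.8, "tz": 0, "wx": 0, "wy": 0, "wz": 0, "jaw": 1}, {"tx": -1.6, "ty": -4.9, "tz": 0, "wx": 0, "wy": 0, "wz": 0, "jaw": 1}, {"tx": -1.6, "ty": -4.9, "tz": 0, "wx": 0, "wy": 0, "wz": 0, "jaw": 1}, {"tx": -1.6, "ty": -4.9, "tz": 0, "wx": 0, "wy": 0, "wz": 0, "jaw": 1}, {"tx": -1.6, "ty": -4.9, "tz": 1, "wx": 0, "wy": 0, "wz": 0, "jaw": 1}])

```text
t: 15.6
tool_pos: [0.5617, -0.1034, 0.1924]
tool_rot: [-0.318, -3.106, 0.001]
contact_force: [1.3, 0.3, 0.5]
opening: 0.0134
```

```bash
python3 - <<'E'
from h import *
plan([.573,-.193,.06],down(1.36))
E
```

```text
t 15.6 pos [ 0.5617 -0.1034  0.1924] F [1.3 0.3 0.5] open 0.0134
d cm [-3.18 -8.51 13.2 ] w [-0.003 -0.019  0.006] rows>= 2.7
```

>>> send_rows(series=[{"tx": -1.4, "ty": -3.8, "tz": 2, "wx": 0, "wy": -0.015, "wz": 0, "jaw": 1}, {"tx": -1.2, "ty": -3.5, "tz": 4, "wx": 0, "wy": 0, "wz": 0, "jaw": 1}, {"tx": 0, "ty": 0, "tz": 4, "wx": 0, "wy": 0, "wz": 0, "jaw": 1}, {"tx": 0, "ty": 0, "tz": 2, "wx": 0, "wy": 0, "wz": 0, "jaw": 1}, {"tx": 0, "ty": 0, "tz": 0, "wx": 0, "wy": 0, "wz": 0, "jaw": 1}])

```text
t: 16.23
tool_pos: [0.5659, -0.1847, 0.0603]
tool_rot: [-0.328, -3.108, -0.003]
contact_force: [-0.6, 0.0, -0.2]
opening: 0.013
```

```bash
python3 - <<'E'
from h import *
plan([.573,-.193,.0265],down(1.36))
save("w9",ctrl.get_image("wrist"))
E
```

```text
t 16.23 pos [ 0.5659 -0.1847  0.0603] F [-0.6  0.  -0.2] open 0.013
d cm [-0.92 -0.67  3.36] w [-0.    -0.017  0.001] rows>= 0.6
```

View pics/w9.png

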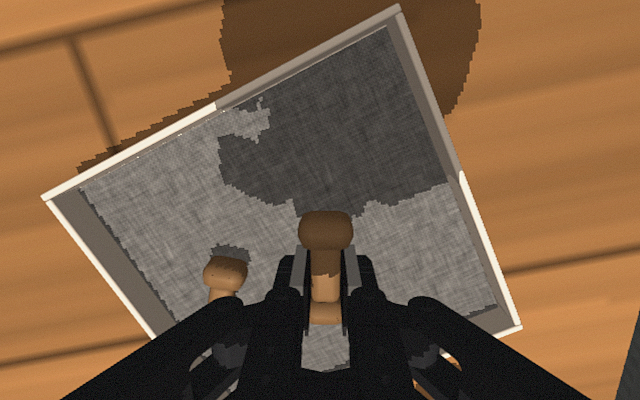

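>>> send_rows(series=[{"tx": 0, "ty": 0, "tz": 1.5, "wx": 0, "wy": -0.015, "wz": 0, "jaw": 1}, {"tx": 0, "ty": 0, "tz": 1.0, "wx": 0, "wy": 0, "wz": 0, "jaw": 1}, {"tx": 0, "ty": 0, "tz": 0.6, "wx": 0, "wy": 0, "wz": 0, "jaw": 1}, {"tx": 0, "ty": 0, "tz": 0, "wx": 0, "wy": 0, "wz": 0, "jaw": 1}])

```text
t: 16.77
tool_pos: [0.571, -0.1851, 0.0359]
tool_rot: [0.324, 3.115, -0.006]
contact_force: [-1.0, -0.3, 0.4]
opening: 0.0132
```

>>> send_rows(series=[{"tx": 0, "ty": 0, "tz": 0.5, "wx": 0, "wy": 0, "wz": 0, "jaw": 1}, {"tx": 0, "ty": 0, "tz": 0.4, "wx": 0, "wy": 0, "wz": 0, "jaw": 1}, {"tx": 0, "ty": 0, "tz": 0, "wx": 0, "wy": 0, "wz": 0, "jaw": 1}])

```text
t: 17.15
tool_pos: [0.5721, -0.1855, 0.0277]
tool_rot: [0.323, 3.113, -0.007]
contact_force: [-0.0, -0.5, 0.1]
opening: 0.0133
```

>>> send_rows(series=[{"tx": 0, "ty": 0, "tz": 0.2, "wx": 0, "wy": 0, "wz": 0, "jaw": 1}, {"tx": 0, "ty": 0, "tz": 0.1, "wx": 0, "wy": 0, "wz": 0, "jaw": 1}, {"tx": 0, "ty": 0, "tz": 0.0, "wx": 0, "wy": 0, "wz": 0, "jaw": 1}])

```text
t: 17.52
tool_pos: [0.5723, -0.1857, 0.0253]
tool_rot: [0.324, 3.113, -0.007]
contact_force: [-1.2, 1.0, 0.4]
opening: 0.0129
```

>>> send_rows(series=[{"tx": 0, "ty": 0, "tz": 0.1, "wx": 0, "wy": 0, "wz": 0, "jaw": 1}, {"tx": 0, "ty": 0, "tz": 0.0, "wx": 0, "wy": 0, "wz": 0, "jaw": 1}])

```text
t: 17.77
tool_pos: [0.5725, -0.1857, 0.0253]
tool_rot: [0.323, 3.113, -0.007]
contact_force: [-1.1, 0.7, 1.2]
opening: 0.0131
```

Contact (z stopped, Fz 1.2). Release.

>>> send_rows(series=[{"tx": 0, "ty": 0, "tz": 0, "wx": 0, "wy": 0, "wz": 0, "jaw": 0.8}, {"tx": 0, "ty": 0, "tz": 0, "wx": 0, "wy": 0, "wz": 0, "jaw": 0.6}, {"tx": 0, "ty": 0, "tz": 0, "wx": 0, "wy": 0, "wz": 0, "jaw": 0.6}, {"tx": 0, "ty": 0, "tz": -3, "wx": 0, "wy": 0, "wz": 0, "jaw": 0.6}, {"tx": 0, "ty": 0, "tz": -5, "wx": 0, "wy": 0, "wz": 0, "jaw": 0.6}])

```text
t: 18.4
tool_pos: [0.5679, -0.1837, 0.1002]
tool_rot: [0.325, 3.123, -0.002]
contact_force: [0.4, 0.3, 0.3]
opening: 0.0342
```

>>> send_rows(series=[{"tx": 0.5, "ty": 2, "tz": -5, "wx": 0, "wy": 0, "wz": 0, "jaw": 0.6}, {"tx": 1.5, "ty": 4, "tz": -4, "wx": 0, "wy": 0, "wz": 0, "jaw": 0.6}, {"tx": 1.8, "ty": 5, "tz": -1, "wx": 0, "wy": 0, "wz": 0, "jaw": 0.6}, {"tx": 1.8, "ty": 5, "tz": 0, "wx": 0, "wy": 0, "wz": 0, "jaw": 0.6}, {"tx": 1.8, "ty": 5, "tz": 0, "wx": 0, "wy": 0, "wz": 0, "jaw": 0.6}])

```text
t: 19.02
tool_pos: [0.5416, 0.0391, 0.2094]
tool_rot: [0.335, 3.108, -0.004]
contact_force: [0.9, 0.7, -1.0]
opening: 0.0342
```

```bash
python3 - <<'E'
from h import *
plan([.5325,.0868,.16],down(1.36))
E
```

```text
t 19.02 pos [0.5416 0.0391 0.2094] F [ 0.9  0.7 -1. ] open 0.0342
d cm [1.98 4.47 4.9 ] w [-0.001  0.015 -0.004] rows>= 1.2
```

>>> send_rows(series=[{"tx": 1.3, "ty": 3.3, "tz": 0.5, "wx": 0, "wy": 0.015, "wz": 0, "jaw": 0.6}, {"tx": 0, "ty": 0, "tz": 2, "wx": 0, "wy": 0, "wz": 0, "jaw": 0.6}, {"tx": 0, "ty": 0, "tz": 2, "wx": 0, "wy": 0, "wz": 0, "jaw": 0.6}, {"tx": 0, "ty": 0, "tz": 0, "wx": 0, "wy": 0, "wz": 0, "jaw": 0.6}])

```text
t: 19.52
tool_pos: [0.5348, 0.0773, 0.1617]
tool_rot: [0.328, 3.124, -0.002]
contact_force: [-0.5, -0.0, 0.5]
opening: 0.0341
```

```bash
python3 - <<'E'
from h import *
wbone("w10")
plan([.5335,.0867,.12],down(1.36))
E
```

```text
bone px [343. 224.] 2682 mid [0.5346 0.0864] ang -0.205 len 0.0562
bone px [ 54. 278.] 1221 mid [ 0.5318 -0.0896] ang -0.249 len 0.0384
bone px [  5. 311.] 515 mid [ 0.5467 -0.1301] ang -0.511 len 0.0408
bone px [214. 385.] 527 mid [ 0.6284 -0.0199] ang -0.592 len 0.0349
bone px [ 39. 390.] 842 mid [ 0.6094 -0.1321] ang 1.561 len 0.0739
t 19.57 pos [0.5355 0.0772 0.1629] F [ 0.3 -0.6 -0.1] open 0.0339
d cm [0.41 0.89 4.29] w [-0.001  0.003  0.001] rows>= 0.7
```

View pics/w10.png

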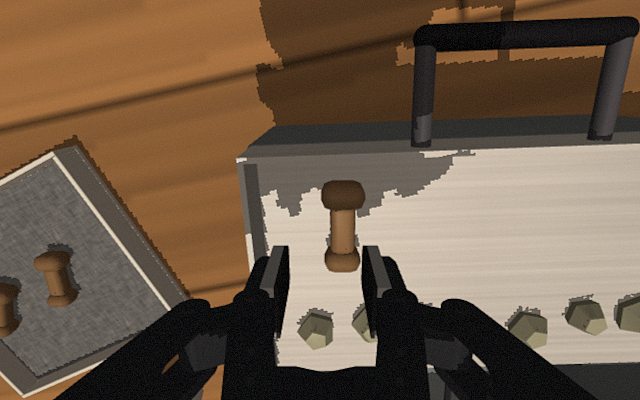

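The last bone is at (343,224), 9 mm to the side. The two placed bones lie in the tray on the left.

>>> send_rows(series=[{"tx": 0.2, "ty": 0.9, "tz": 1, "wx": 0, "wy": 0, "wz": 0, "jaw": 0.6}, {"tx": 0, "ty": 0, "tz": 1.7, "wx": 0, "wy": 0, "wz": 0, "jaw": 0.6}, {"tx": 0, "ty": 0, "tz": 0.4, "wx": 0, "wy": 0, "wz": 0, "jaw": 0.6}, {"tx": 0, "ty": 0, "tz": 0, "wx": 0, "wy": 0, "wz": 0, "jaw": 0.6}])

```text
t: 20.08
tool_pos: [0.5365, 0.0857, 0.1308]
tool_rot: [0.332, 3.12, -0.002]
contact_force: [-0.0, 0.8, 0.1]
opening: 0.034
```

```bash
python3 - <<'E'
from h import *
plan([.5335,.0867,.12],down(1.36))
E
```

```text
t 20.07 pos [0.5365 0.0857 0.1308] F [-0.   0.8  0.1] open 0.034
d cm [0.32 0.04 1.08] w [-0.001  0.005 -0.001] rows>= 0.2
```

>>> send_rows(series=[{"tx": 0.3, "ty": 0.05, "tz": 0.7, "wx": 0, "wy": 0, "wz": 0, "jaw": 0.6}, {"tx": 0, "ty": 0, "tz": 0.4, "wx": 0, "wy": 0, "wz": 0, "jaw": 0.6}, {"tx": 0, "ty": 0, "tz": 0.0, "wx": 0, "wy": 0, "wz": 0, "jaw": 0.6}])

```text
t: 20.45
tool_pos: [0.5339, 0.0868, 0.1196]
tool_rot: [0.331, 3.119, -0.002]
contact_force: [-0.4, -0.6, -0.1]
opening: 0.0342
```

```bash
python3 - <<'E'
from h import *
plan([.5335,.0867,.12],down(1.36))
E
```

```text
t 20.45 pos [0.5339 0.0868 0.1196] F [-0.4 -0.6 -0.1] open 0.0342
d cm [ 0.04 -0.02 -0.04] w [-0.001  0.006 -0.001] rows>= 0.0
```

>>> send_rows(series=[{"tx": 0, "ty": 0, "tz": 0, "wx": 0, "wy": 0, "wz": 0, "jaw": 0.75}, {"tx": 0, "ty": 0, "tz": 0, "wx": 0, "wy": 0, "wz": 0, "jaw": 0.9}, {"tx": 0, "ty": 0, "tz": 0, "wx": 0, "wy": 0, "wz": 0, "jaw": 1}, {"tx": 0, "ty": 0, "tz": 0, "wx": 0, "wy": 0, "wz": 0, "jaw": 1}])

```text
t: 20.95
tool_pos: [0.5344, 0.0868, 0.1203]
tool_rot: [0.331, 3.117, -0.002]
contact_force: [-0.8, 0.4, 0.2]
opening: 0.013
```

>>> send_rows(series=[{"tx": 0, "ty": 0, "tz": -1, "wx": 0, "wy": 0, "wz": 0, "jaw": 1}, {"tx": 0, "ty": 0, "tz": -4, "wx": 0, "wy": 0, "wz": 0, "jaw": 1}, {"tx": 0, "ty": 0, "tz": -4, "wx": 0, "wy": 0, "wz": 0, "jaw": 1}, {"tx": 0, "ty": 0, "tz": 0, "wx": 0, "wy": 0, "wz": 0, "jaw": 1}])

```text
t: 21.45
tool_pos: [0.5337, 0.0869, 0.2142]
tool_rot: [0.331, 3.117, -0.002]
contact_force: [0.6, 0.4, -0.2]
opening: 0.0132
```

```bash
python3 - <<'E'
from h import *
tray("t4")
plan([.56,-.15,.12],down(1.36))
E
```

```text
tray centre mm [ 574.9 -202.1] size [193.1 203.6] ang 14.3 area 4489
t 21.5 pos [0.5325 0.0869 0.2118] F [-0.   0.2 -0.9] open 0.0131
d cm [ -7.65 -22.57   9.23] w [-0.001  0.003 -0.001] rows>= 4.3
```

View pics/t4.png

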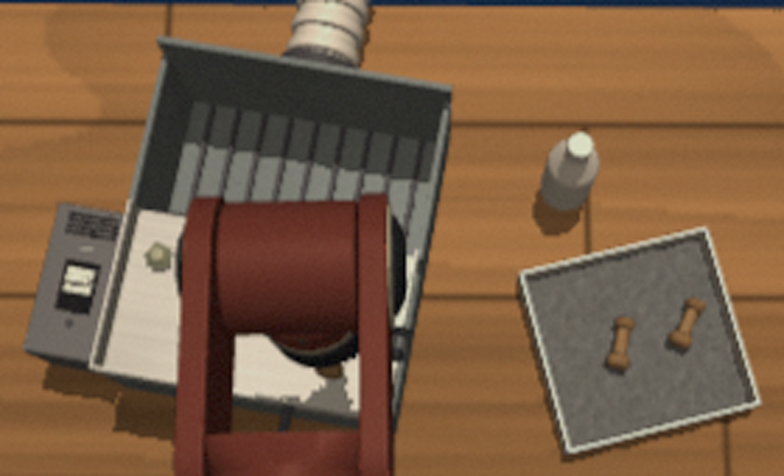

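```bash
python3 - <<'E'
from h import *
plan([.529,-.232,.08],down(1.36))
E
```

```text
t 21.5 pos [0.5325 0.0869 0.2118] F [-0.   0.2 -0.9] open 0.0131
d cm [ -6.33 -31.23  13.24] w [-0.001  0.003 -0.001] rows>= 5.8
```

>>> send_rows(series=[{"tx": -0.9, "ty": -4, "tz": 0, "wx": 0, "wy": 0, "wz": 0, "jaw": 1}, {"tx": -1, "ty": -5, "tz": 0, "wx": 0, "wy": 0, "wz": 0, "jaw": 1}, {"tx": -1, "ty": -5, "tz": 0, "wx": 0, "wy": 0, "wz": 0, "jaw": 1}, {"tx": -1, "ty": -5, "tz": 0.5, "wx": 0, "wy": 0, "wz": 0, "jaw": 1}, {"tx": -1, "ty": -5, "tz": 1, "wx": 0, "wy": 0, "wz": 0, "jaw": 1}])

```text
t: 22.12
tool_pos: [0.527, -0.1608, 0.1893]
tool_rot: [-0.32, -3.119, -0.001]
contact_force: [-0.1, 0.3, -0.3]
opening: 0.0133
```

```bash
python3 - <<'E'
from h import *
plan([.529,-.232,.06],down(1.36))
E
```

```text
t 22.12 pos [ 0.527  -0.1608  0.1893] F [-0.1  0.3 -0.3] open 0.0133
d cm [-1.73 -6.93 12.92] w [-0.    -0.007  0.007] rows>= 2.5
```

>>> send_rows(series=[{"tx": -0.9, "ty": -3, "tz": 2, "wx": 0, "wy": 0, "wz": 0, "jaw": 1}, {"tx": -0.6, "ty": -3, "tz": 4, "wx": 0, "wy": 0, "wz": 0, "jaw": 1}, {"tx": 0, "ty": 0, "tz": 4, "wx": 0, "wy": 0, "wz": 0, "jaw": 1}, {"tx": 0, "ty": 0, "tz": 2, "wx": 0, "wy": 0, "wz": 0, "jaw": 1}, {"tx": 0, "ty": 0, "tz": 0, "wx": 0, "wy": 0, "wz": 0, "jaw": 1}])

```text
t: 22.75
tool_pos: [0.5218, -0.2258, 0.0562]
tool_rot: [-0.329, -3.104, -0.01]
contact_force: [-0.3, -0.1, -0.0]
opening: 0.0134
```

```bash
python3 - <<'E'
from h import *
plan([.529,-.232,.026],down(1.36))
save("w11",ctrl.get_image("wrist"))
E
```

```text
t 22.75 pos [ 0.5218 -0.2258  0.0562] F [-0.3 -0.1 -0. ] open 0.0134
d cm [-0.9  -0.47  3.  ] w [ 0.004 -0.02  -0.   ] rows>= 0.5
```

View pics/w11.png

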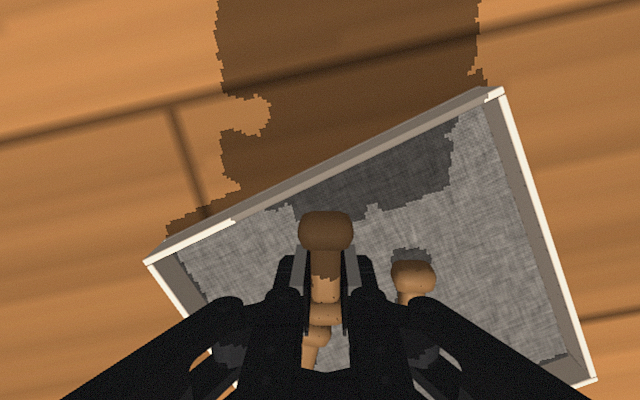

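>>> send_rows(series=[{"tx": -0.3, "ty": 0, "tz": 1.2, "wx": 0, "wy": -0.02, "wz": 0, "jaw": 1}, {"tx": 0, "ty": 0, "tz": 0.8, "wx": 0, "wy": 0, "wz": 0, "jaw": 1}, {"tx": 0, "ty": 0, "tz": 0.4, "wx": 0, "wy": 0, "wz": 0, "jaw": 1}, {"tx": 0, "ty": 0, "tz": 0, "wx": 0, "wy": 0, "wz": 0, "jaw": 1}])

```text
t: 23.3
tool_pos: [0.5274, -0.2271, 0.036]
tool_rot: [0.329, 3.118, 0.002]
contact_force: [-0.9, -0.1, -0.5]
opening: 0.0132
```

```bash
python3 - <<'E'
from h import *
plan([.526,-.226,.026],down(1.36))
E
```

```text
t 23.3 pos [ 0.5274 -0.2271  0.036 ] F [-0.9 -0.1 -0.5] open 0.0132
d cm [0.16 0.08 1.  ] w [0.002 0.006 0.001] rows>= 0.2
```

>>> send_rows(series=[{"tx": 0, "ty": 0, "tz": 0.5, "wx": 0, "wy": 0, "wz": 0, "jaw": 1}, {"tx": 0, "ty": 0, "tz": 0.4, "wx": 0, "wy": 0, "wz": 0, "jaw": 1}, {"tx": 0, "ty": 0, "tz": 0.1, "wx": 0, "wy": 0, "wz": 0, "jaw": 1}, {"tx": 0, "ty": 0, "tz": 0, "wx": 0, "wy": 0, "wz": 0, "jaw": 1}])

```text
t: 23.8
tool_pos: [0.5282, -0.2275, 0.0264]
tool_rot: [0.328, 3.116, 0.001]
contact_force: [-0.7, -0.4, -1.0]
opening: 0.0131
```

>>> send_rows(series=[{"tx": 0, "ty": 0, "tz": 0.15, "wx": 0, "wy": 0, "wz": 0, "jaw": 1}, {"tx": 0, "ty": 0, "tz": 0.1, "wx": 0, "wy": 0, "wz": 0, "jaw": 1}, {"tx": 0, "ty": 0, "tz": 0, "wx": 0, "wy": 0, "wz": 0, "jaw": 1}])

```text
t: 24.18
tool_pos: [0.5284, -0.2276, 0.0241]
tool_rot: [0.328, 3.116, 0.0]
contact_force: [-0.7, 0.3, 0.2]
opening: 0.0132
```

>>> send_rows(series=[{"tx": 0, "ty": 0, "tz": 0.1, "wx": 0, "wy": 0, "wz": 0, "jaw": 1}, {"tx": 0, "ty": 0, "tz": 0, "wx": 0, "wy": 0, "wz": 0, "jaw": 1}])

```text
t: 24.42
tool_pos: [0.5286, -0.2277, 0.0242]
tool_rot: [0.328, 3.116, 0.0]
contact_force: [0.7, -1.1, 0.1]
opening: 0.0129
```

>>> send_rows(series=[{"tx": 0, "ty": 0, "tz": 0, "wx": 0, "wy": 0, "wz": 0, "jaw": 0.8}, {"tx": 0, "ty": 0, "tz": 0, "wx": 0, "wy": 0, "wz": 0, "jaw": 0.65}, {"tx": 0, "ty": 0, "tz": 0, "wx": 0, "wy": 0, "wz": 0, "jaw": 0.65}, {"tx": 0, "ty": 0, "tz": -3, "wx": 0, "wy": 0, "wz": 0, "jaw": 0.65}, {"tx": 0, "ty": 0, "tz": -5, "wx": 0, "wy": 0, "wz": 0, "jaw": 0.65}])

```text
t: 25.05
tool_pos: [0.5245, -0.2257, 0.0999]
tool_rot: [-0.329, -3.122, -0.008]
contact_force: [1.9, -0.5, 0.1]
opening: 0.0296
```

```bash
python3 - <<'E'
from h import *
save("w12",ctrl.get_image("wrist"))
plan([.35,.05,.3])
print(W(-.13,-.04,.122))
E
```

```text
t 25.1 pos [ 0.5289 -0.2282  0.1088] F [ 3.6 -0.6  4.1] open 0.0298
d cm [ 23.09  23.49 -19.35] w [0. 0. 0.] rows>= 6.4
[0.45342072 0.18633851 0.122     ]
```

View pics/w12.png

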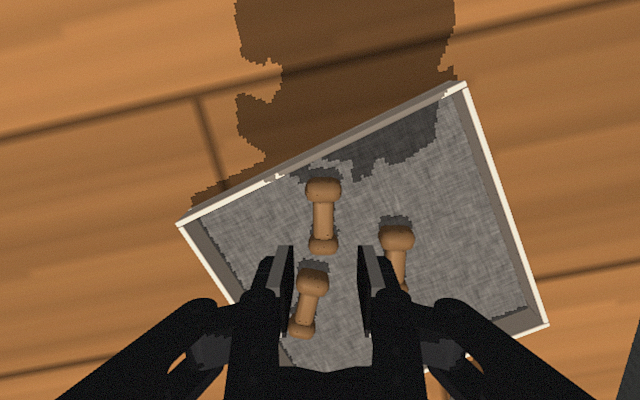

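All three bones lie in the tray, at (323,215), (395,255) and (310,300) in the wrist view. Next is the handle: raise and turn a quarter first.

>>> send_rows(series=[{"tx": 0, "ty": 0, "tz": -5, "wx": 0, "wy": 0, "wz": 0, "jaw": 0.6}, {"tx": 1, "ty": 1, "tz": -5, "wx": 0, "wy": 0, "wz": 0.18, "jaw": 0.6}, {"tx": 3, "ty": 3, "tz": -5, "wx": 0, "wy": 0, "wz": 0.18, "jaw": 0.6}, {"tx": 3, "ty": 3, "tz": -3, "wx": 0, "wy": 0, "wz": 0.18, "jaw": 0.6}, {"tx": 3, "ty": 2, "tz": 0, "wx": 0, "wy": 0, "wz": 0.18, "jaw": 0.6}])

```text
t: 25.72
tool_pos: [0.4881, -0.1016, 0.2936]
tool_rot: [1.438, 2.774, 0.007]
contact_force: [0.0, -0.4, -0.5]
opening: 0.0342
```

```bash
cat >> h.py <<'E'
def trot(a):
    u=np.array([np.cos(uth),np.sin(uth),0]);x=np.array([-np.sin(uth),np.cos(uth),0]);k=np.array([0,0,1.])
    return Rn.from_matrix(np.stack([x,np.cos(a)*u+np.sin(a)*k,np.sin(a)*u-np.cos(a)*k],1))
E
python3 - <<'E'
from h import *
plan([.402,.195,.23],trot(0.5))
print(ctrl.get_obs()["q"].round(2))
E
```

```text
t 25.73 pos [ 0.4881 -0.1016  0.2936] F [ 0.  -0.4 -0.5] open 0.0342
d cm [29.28  9.98  6.1 ] w [-0.457 -0.19   0.776] rows>= 5.3
[-0.36 -0.29  1.85  0.    1.57 -0.97]
```

>>> send_rows(series=[{"tx": 4, "ty": 1, "tz": 0, "wx": 0, "wy": 0, "wz": 0.18, "jaw": 0.6}, {"tx": 4.5, "ty": 0.3, "tz": 0, "wx": 0, "wy": 0, "wz": 0.18, "jaw": 0.6}, {"tx": 5, "ty": -0.5, "tz": 0, "wx": 0, "wy": 0, "wz": 0.18, "jaw": 0.6}, {"tx": 5, "ty": -1.5, "tz": 0, "wx": 0, "wy": 0, "wz": 0.18, "jaw": 0.6}, {"tx": 4, "ty": -2, "tz": 0, "wx": 0, "wy": 0, "wz": 0.06, "jaw": 0.6}])

```text
t: 26.35
tool_pos: [0.4074, 0.1162, 0.2924]
tool_rot: [2.387, 2.015, 0.024]
contact_force: [0.7, -0.1, -0.6]
opening: 0.0343
```

```bash
python3 - <<'E'
from h import *
plan([.402,.195,.23],trot(0.5))
print(ctrl.get_obs()["q"].round(2))
E
```

```text
t 26.35 pos [0.4074 0.1162 0.2924] F [ 0.7 -0.1 -0.6] open 0.0343
d cm [ 7.68 -2.    6.19] w [-0.476 -0.003  0.009] rows>= 2.6
[ 0.11 -0.5   2.   -0.01  1.62  0.27]
```

Take a top and scene view now to refine the handle position while the pan is visible, then tilt.

```bash
python3 - <<'E'
from h import *
ci=ctrl.camera_info("wrist");save("w13",ctrl.get_image("wrist"))
cs=ctrl.camera_info("scene");im=ctrl.get_image("scene");save("s4",im);save("s4z",im,(340,160,480,260),5.6)
h=W(-.13,-.04,.122)
for n,c in(("wrist",ci),("scene",cs)):print(n,proj(c,h),proj(c,W(-.13,.005,.122)),proj(c,W(-.13,-.085,.122)))
E
```

```text
wrist [359.12387909  87.43979927] [361.3860957   29.49791988] [357.07033823 140.03689201]
scene [400.53030578 195.08996985] [416.47834331 203.58725483] [385.27686847 186.96277531]
```

View pics/w13.png

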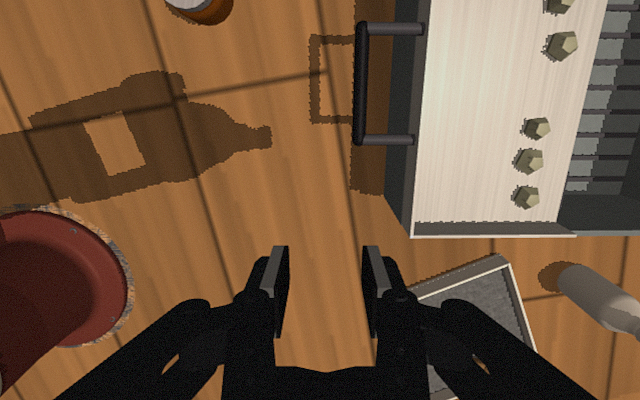

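View pics/s4z.png

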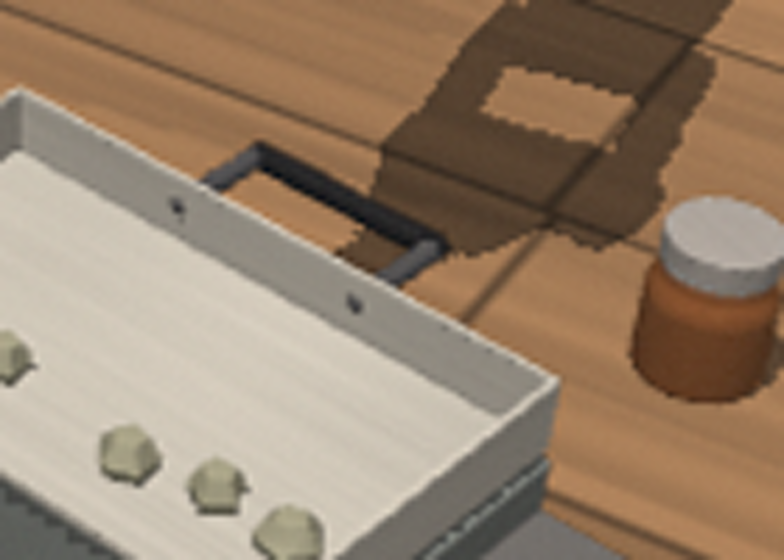

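The prediction matches the image: the bar at (361,25)–(360,140) falls within 2 px of the projected one.

>>> send_rows(series=[{"tx": 2.6, "ty": -1, "tz": 0, "wx": -0.16, "wy": 0, "wz": 0, "jaw": 0.6}, {"tx": 2.6, "ty": 0, "tz": 0, "wx": -0.16, "wy": 0, "wz": 0, "jaw": 0.6}, {"tx": 2.6, "ty": 0, "tz": 0, "wx": -0.16, "wy": 0, "wz": 0, "jaw": 0.6}, {"tx": 0, "ty": 0, "tz": 0, "wx": 0, "wy": 0, "wz": 0, "jaw": 0.6}])

```text
t: 26.95
tool_pos: [0.4113, 0.1965, 0.2925]
tool_rot: [2.062, 1.756, 0.467]
contact_force: [-0.4, 0.0, 0.5]
opening: 0.034
```

```bash
cat >> h.py <<'E'
def hz(theta,alpha0,back=0.0,off=.008):
    # TCP for holding the handle at pan angle theta
    u=.21;n=.02
    xu=.08-u*np.cos(theta)+n*np.sin(theta);z=.102+u*np.sin(theta)+n*np.cos(theta)
    r=trot(alpha0-theta);return W(xu,-.04,z)+r.apply([0,0,1])*(off-back),r
E
python3 - <<'E'
from h import *
plan(*hz(0,.5,.07))
print(ctrl.get_obs()["q"].round(2))
E
```

```text
t 26.95 pos [0.4113 0.1965 0.2925] F [-0.4  0.   0.5] open 0.034
d cm [-0.28 -4.59 10.74] w [ 0.019 -0.009  0.016] rows>= 1.9
[ 0.45 -0.68  2.17 -0.31  1.23  0.65]
```

>>> send_rows(series=[{"tx": 0, "ty": -2.3, "tz": 3, "wx": 0, "wy": 0, "wz": 0, "jaw": 0.6}, {"tx": 0, "ty": -2.3, "tz": 4, "wx": 0.01, "wy": 0, "wz": 0.01, "jaw": 0.6}, {"tx": 0, "ty": 0, "tz": 3, "wx": 0, "wy": 0, "wz": 0, "jaw": 0.6}, {"tx": 0, "ty": 0, "tz": 0, "wx": 0, "wy": 0, "wz": 0, "jaw": 0.6}])

```text
t: 27.45
tool_pos: [0.4239, 0.1911, 0.1829]
tool_rot: [2.082, 1.747, 0.458]
contact_force: [-1.5, -0.5, 0.0]
opening: 0.0341
```

```bash
python3 - <<'E'
from h import *
plan(*hz(0,.5,.07))
print(ctrl.get_obs()["q"].round(2))
plan(*hz(0,.5,0))
save("w14",ctrl.get_image("wrist"))
save("s5",ctrl.get_image("scene"),(340,100,480,260),4)
E
```

```text
t 27.45 pos [0.4239 0.1911 0.1829] F [-1.5 -0.5  0. ] open 0.0341
d cm [ 0.05 -0.3   0.58] w [ 0.009 -0.005  0.002] rows>= 0.1
[ 0.42 -0.59  2.29 -0.32  1.03  0.7 ]
t 27.45 pos [0.4239 0.1911 0.1829] F [-1.5 -0.5  0. ] open 0.0341
d cm [ 0.02 -0.36  7.58] w [ 0.009 -0.005  0.002] rows>= 1.3
```

View pics/s5.png

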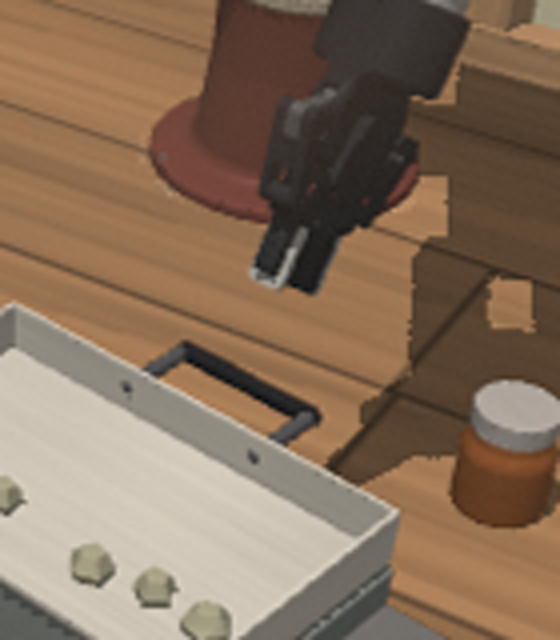

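View pics/w14.png

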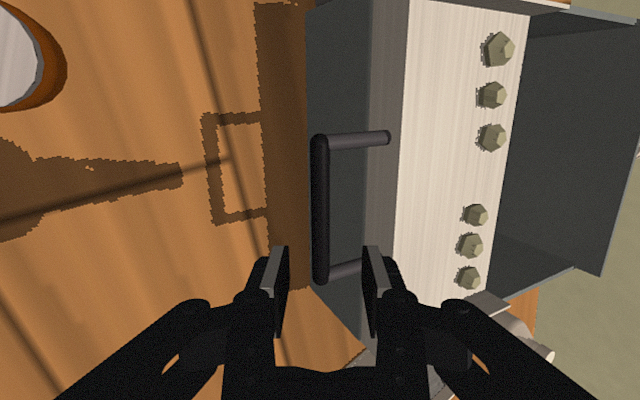

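The bar at (321,208) is centred between the jaw planes (280 and 368). Advancing along the tool axis.

>>> send_rows(series=[{"tx": 0, "ty": -0.3, "tz": 2.5, "wx": 0.01, "wy": 0, "wz": 0, "jaw": 0.6}, {"tx": 0, "ty": 0, "tz": 2.5, "wx": 0, "wy": 0, "wz": 0, "jaw": 0.6}, {"tx": 0, "ty": 0, "tz": 1, "wx": 0, "wy": 0, "wz": 0, "jaw": 0.6}, {"tx": 0, "ty": 0, "tz": 0, "wx": 0, "wy": 0, "wz": 0, "jaw": 0.6}])

```text
t: 28.05
tool_pos: [0.4566, 0.1888, 0.1413]
tool_rot: [2.084, 1.744, 0.474]
contact_force: [0.4, -0.4, -0.1]
opening: 0.0342
```

```bash
python3 - <<'E'
from h import *
plan(*hz(0,.5,0))
print(ctrl.get_obs()["q"].round(2))
save("w15",ctrl.get_image("wrist"))
E
```

```text
t 28.05 pos [0.4566 0.1888 0.1413] F [ 0.4 -0.4 -0.1] open 0.0342
d cm [-0.33 -1.2   2.34] w [ 0.015 -0.014 -0.003] rows>= 0.4
[ 0.38 -0.45  2.28 -0.32  0.89  0.7 ]
```

View pics/w15.png

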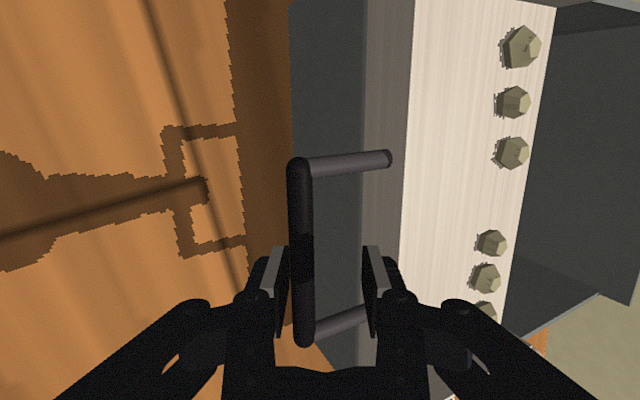

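>>> send_rows(series=[{"tx": -0.3, "ty": -1.1, "tz": 0, "wx": 0.015, "wy": 0, "wz": 0, "jaw": 0.6}, {"tx": 0, "ty": -0.2, "tz": 1, "wx": 0, "wy": 0, "wz": 0, "jaw": 0.6}, {"tx": 0, "ty": -0.2, "tz": 1, "wx": 0, "wy": 0, "wz": 0, "jaw": 0.6}, {"tx": 0, "ty": 0, "tz": 0, "wx": 0, "wy": 0, "wz": 0, "jaw": 0.6}])

```text
t: 28.6
tool_pos: [0.4528, 0.1876, 0.1176]
tool_rot: [2.092, 1.752, 0.468]
contact_force: [0.1, -0.6, 0.3]
opening: 0.0344
```

```bash
python3 - <<'E'
from h import *
plan(*hz(0,.5,0))
save("w16",ctrl.get_image("wrist"))
save("s6",ctrl.get_image("scene"),(340,100,480,260),4)
E
```

```text
t 28.6 pos [0.4528 0.1876 0.1176] F [ 0.1 -0.6  0.3] open 0.0344
d cm [-0.12  0.28  0.45] w [ 0.003 -0.017 -0.003] rows>= 0.1
```

View pics/w16.png

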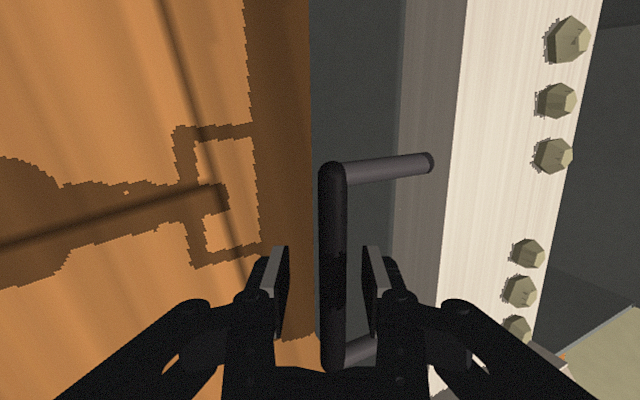

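View pics/s6.png

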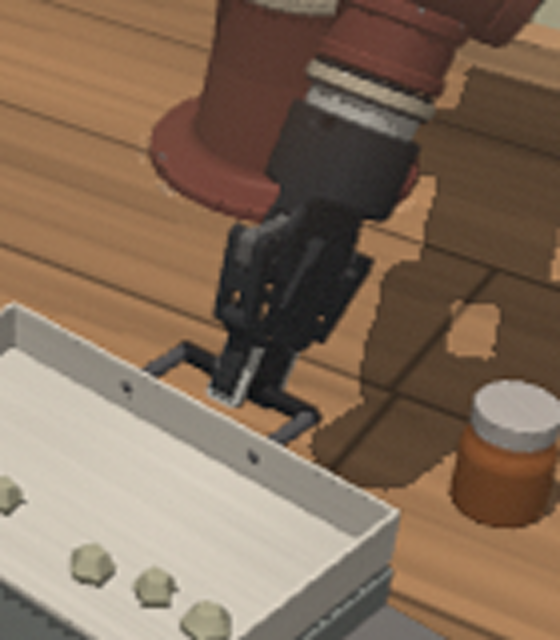

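>>> send_rows(series=[{"tx": 0, "ty": 0.25, "tz": 0.5, "wx": 0, "wy": 0, "wz": 0, "jaw": 0.6}, {"tx": 0, "ty": 0, "tz": 0, "wx": 0, "wy": 0, "wz": 0, "jaw": 0.75}, {"tx": 0, "ty": 0, "tz": 0, "wx": 0, "wy": 0, "wz": 0, "jaw": 0.85}, {"tx": 0, "ty": 0, "tz": 0, "wx": 0, "wy": 0, "wz": 0, "jaw": 1}, {"tx": 0, "ty": 0, "tz": 0, "wx": 0, "wy": 0, "wz": 0, "jaw": 1}], squeeze=30)

```text
t: 29.32
tool_pos: [0.4577, 0.1872, 0.1152]
tool_rot: [2.093, 1.752, 0.469]
contact_force: [0.1, -0.3, -0.3]
opening: 0.011
```

```bash
python3 - <<'E'
from h import *
plan(*hz(0,.5,0))
for th in (.2,.4,.7,1.0,1.27):
    p,r=hz(th,.5,0);print(th,p.round(3))
print("rel per 0.1 rad at start:");plan(*hz(.1,.5,0))
E
```

```text
t 29.32 pos [0.4577 0.1872 0.1152] F [ 0.1 -0.3 -0.3] open 0.011
d cm [-0.16 -0.03  0.01] w [ 0.002 -0.018 -0.003] rows>= 0.1
0.2 [0.464 0.184 0.156]
0.4 [0.478 0.182 0.194]
0.7 [0.513 0.176 0.245]
1.0 [0.561 0.167 0.282]
1.27 [0.612 0.158 0.303]
rel per 0.1 rad at start:
t 29.32 pos [0.4577 0.1872 0.1152] F [ 0.1 -0.3 -0.3] open 0.011
d cm [-0.13  1.16 -1.68] w [ 0.102 -0.018 -0.002] rows>= 0.6
```

The bar is gripped (opening 11 mm). Lifting along the arc.

>>> send_rows(series=[{"tx": 0, "ty": 0.5, "tz": -0.7, "wx": 0.04, "wy": 0, "wz": 0, "jaw": 1}, {"tx": 0, "ty": 0.8, "tz": -1.2, "wx": 0.07, "wy": 0, "wz": 0, "jaw": 1}, {"tx": 0, "ty": 0.8, "tz": -1.2, "wx": 0.07, "wy": 0, "wz": 0, "jaw": 1}])

```text
t: 29.7
tool_pos: [0.4631, 0.1863, 0.1515]
tool_rot: [2.212, 1.862, 0.322]
contact_force: [5.0, 0.2, -4.5]
opening: 0.0108
```

```bash
cat >> h.py <<'E'
def panang():
    o=ctrl.get_obs();R0=Rn.from_rotvec(o["tool_rot"]);zt=R0.apply([0,0,1]);g=o["tool_pos"]-zt*.008
    u=Uinv(g);dx=.08-u[0];dz=g[2]-.102
    th=np.arctan2(dz,dx)-np.arctan2(.02,.21)
    h=np.array([np.cos(uth),np.sin(uth),0]);al=np.arctan2(zt@h,-zt[2])
    print("pan angle est",round(th,3),"radius",round(np.hypot(dx,dz),4),"(.211) unit y",u[1].round(4),"alpha",round(al,3),"al+th",round(al+th,3),"q",o["q"].round(2))
    return th
E
python3 - <<'E'
from h import *
t=panang();plan(*hz(t+.3,.5,0))
E
```

```text
pan angle est 0.179 radius 0.2108 (.211) unit y -0.0385 alpha 0.32 al+th 0.499 q [ 0.3  -0.37  2.16 -0.15  1.05  0.53]
t 29.7 pos [0.4631 0.1863 0.1515] F [ 5.   0.2 -4.5] open 0.0108
d cm [-0.08  4.03 -4.68] w [ 0.299 -0.02   0.006] rows>= 1.6
```

>>> send_rows(series=[{"tx": 0, "ty": 1.0, "tz": -1.35, "wx": 0.08, "wy": 0, "wz": 0, "jaw": 1}, {"tx": 0, "ty": 1.0, "tz": -1.35, "wx": 0.08, "wy": 0, "wz": 0, "jaw": 1}, {"tx": 0, "ty": 1.0, "tz": -1.35, "wx": 0.08, "wy": 0, "wz": 0, "jaw": 1}, {"tx": 0, "ty": 1.0, "tz": -1.35, "wx": 0.08, "wy": 0, "wz": 0, "jaw": 1}])

```text
t: 30.2
tool_pos: [0.4884, 0.1819, 0.212]
tool_rot: [-2.378, -2.009, -0.007]
contact_force: [-4.5, 1.5, 0.2]
opening: 0.0109
```

```bash
python3 - <<'E'
from h import *
t=panang();plan(*hz(t+.3,.5,0))
save("s7",ctrl.get_image("scene"),(200,60,480,260),2.8)
E
```

```text
pan angle est 0.499 radius 0.2108 (.211) unit y -0.0383 alpha -0.019 al+th 0.48 q [ 0.2  -0.17  1.88  0.03  1.44  0.36]
t 30.2 pos [0.4884 0.1819 0.212 ] F [-4.5  1.5  0.2] open 0.0109
d cm [-0.12  3.94 -4.76] w [ 0.28  -0.02   0.013] rows>= 1.5
```

View pics/s7.png

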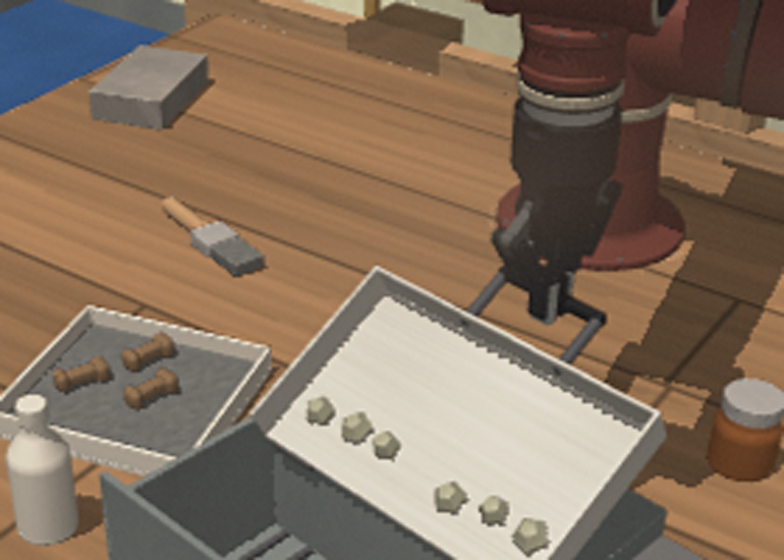

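The pan is up about 0.5 rad with all six chips still on it, and three bones are in the tray. Continuing.

>>> send_rows(series=[{"tx": 0, "ty": 1.1, "tz": -1.35, "wx": 0.08, "wy": 0, "wz": 0, "jaw": 1}, {"tx": 0, "ty": 1.1, "tz": -1.35, "wx": 0.08, "wy": 0, "wz": 0, "jaw": 1}, {"tx": 0, "ty": 1.1, "tz": -1.35, "wx": 0.08, "wy": 0, "wz": 0, "jaw": 1}, {"tx": 0, "ty": 1.1, "tz": -1.35, "wx": 0.08, "wy": 0, "wz": 0, "jaw": 1}])

```text
t: 30.75
tool_pos: [0.5356, 0.1736, 0.2652]
tool_rot: [-2.157, -1.832, 0.315]
contact_force: [-6.7, 1.2, 4.6]
opening: 0.0108
```

```bash
python3 - <<'E'
from h import *
t=panang();plan(*hz(t+.3,.47,0))
E
```

```text
pan angle est 0.847 radius 0.2109 (.211) unit y -0.0382 alpha -0.367 al+th 0.48 q [0.12 0.1  1.55 0.13 1.83 0.3 ]
t 30.75 pos [0.5356 0.1736 0.2652] F [-6.7  1.2  4.6] open 0.0108
d cm [-0.19  3.93 -4.76] w [ 0.31  -0.014  0.021] rows>= 1.7
```

>>> send_rows(series=[{"tx": 0, "ty": 1.1, "tz": -1.35, "wx": 0.085, "wy": 0, "wz": 0, "jaw": 1}, {"tx": 0, "ty": 1.1, "tz": -1.35, "wx": 0.085, "wy": 0, "wz": 0, "jaw": 1}, {"tx": 0, "ty": 1.1, "tz": -1.35, "wx": 0.085, "wy": 0, "wz": 0, "jaw": 1}, {"tx": 0, "ty": 1.1, "tz": -1.35, "wx": 0.085, "wy": 0, "wz": 0, "jaw": 1}, {"tx": 0, "ty": 0.3, "tz": -0.4, "wx": 0.025, "wy": 0, "wz": 0, "jaw": 1}])

```text
t: 31.38
tool_pos: [0.6057, 0.1613, 0.3012]
tool_rot: [-1.894, -1.617, 0.608]
contact_force: [-2.0, 1.5, 0.2]
opening: 0.0109
```

```bash
python3 - <<'E'
from h import *
t=panang();plan(*hz(1.29,.47,0))
save("s8",ctrl.get_image("scene"),(180,60,480,300),2.6)
E
```

```text
pan angle est 1.236 radius 0.2112 (.211) unit y -0.0378 alpha -0.746 al+th 0.489 q [0.07 0.45 1.16 0.22 2.24 0.3 ]
t 31.38 pos [0.6057 0.1613 0.3012] F [-2.   1.5  0.2] open 0.0109
d cm [-0.23  0.61 -0.93] w [ 0.074 -0.008  0.024] rows>= 0.4
```

View pics/s8.png

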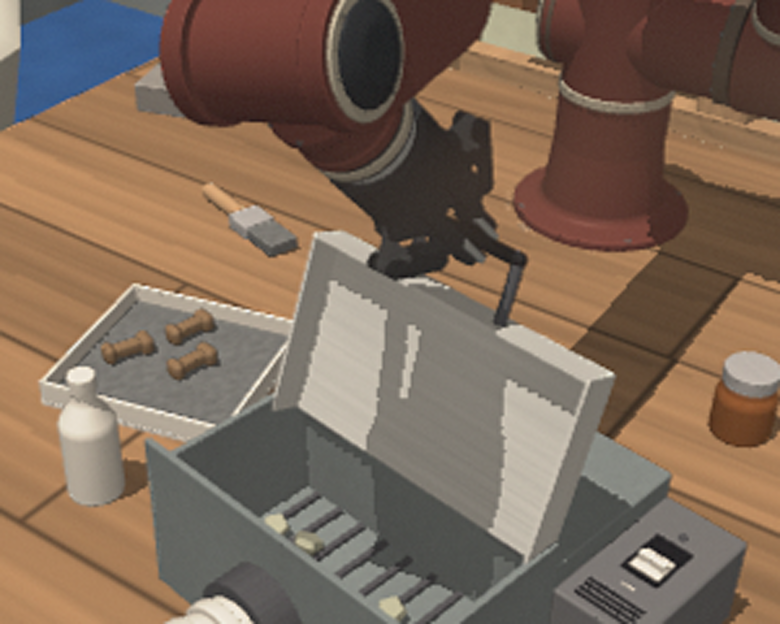

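The pan looks empty, and chips lie on the hopper grille at (275,523), (310,542) and (390,607). I'll lift a little more, hold and look again.

>>> send_rows(series=[{"tx": 0, "ty": 0.5, "tz": -0.6, "wx": 0.04, "wy": 0, "wz": 0, "jaw": 1}, {"tx": 0, "ty": 0, "tz": 0, "wx": 0, "wy": 0, "wz": 0, "jaw": 1}, {"tx": 0, "ty": 0, "tz": 0, "wx": 0, "wy": 0, "wz": 0, "jaw": 1}, {"tx": 0, "ty": 0, "tz": 0, "wx": 0, "wy": 0, "wz": 0, "jaw": 1}])

```text
t: 31.92
tool_pos: [0.6142, 0.1598, 0.3034]
tool_rot: [-1.867, -1.591, 0.637]
contact_force: [-0.4, 0.3, 1.5]
opening: 0.0107
```

```bash
python3 - <<'E'
from h import *
t=panang();plan(*hz(t-.3,.49,0))
tray("t5")
save("w17",ctrl.get_image("wrist"))
E
```

```text
pan angle est 1.278 radius 0.2112 (.211) unit y -0.0377 alpha -0.786 al+th 0.492 q [0.06 0.49 1.12 0.23 2.29 0.31]
t 31.93 pos [0.6142 0.1598 0.3034] F [-0.4  0.3  1.5] open 0.0107
d cm [-0.22 -2.42  5.69] w [-0.298 -0.011  0.021] rows>= 1.6
tray centre mm [ 565.7 -191.5] size [192.6 205.3] ang 14.6 area 4381
```

View pics/t5.png

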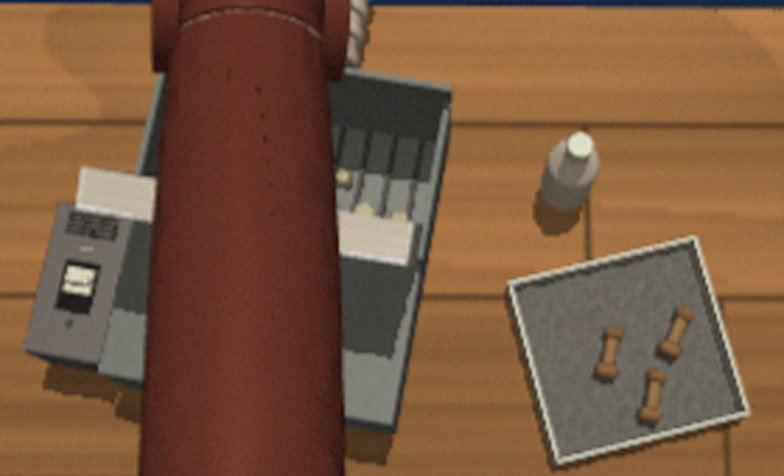

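View pics/w17.png

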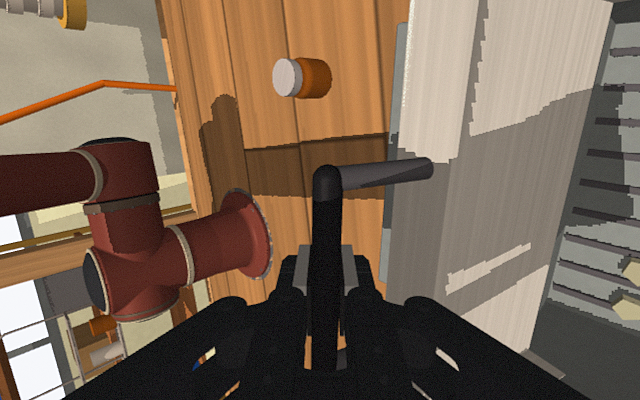

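The tray has been knocked about 1.4 cm, and the bones are still inside. Chips are in the hopper and the pan floor is clear. Lowering.

>>> send_rows(series=[{"tx": 0, "ty": -0.5, "tz": 0.7, "wx": -0.04, "wy": 0, "wz": 0, "jaw": 1}, {"tx": 0, "ty": -0.95, "tz": 1.5, "wx": -0.08, "wy": 0, "wz": 0, "jaw": 1}, {"tx": 0, "ty": -0.95, "tz": 1.5, "wx": -0.08, "wy": 0, "wz": 0, "jaw": 1}, {"tx": 0, "ty": -0.95, "tz": 1.5, "wx": -0.08, "wy": 0, "wz": 0, "jaw": 1}, {"tx": 0, "ty": -0.95, "tz": 1.5, "wx": -0.08, "wy": 0, "wz": 0, "jaw": 1}])

```text
t: 32.65
tool_pos: [0.5423, 0.1724, 0.2704]
tool_rot: [-2.134, -1.806, 0.35]
contact_force: [2.6, 1.0, -4.0]
opening: 0.0108
```

```bash
python3 - <<'E'
from h import *
t=panang();plan(*hz(t-.3,.49,0))
E
```

```text
pan angle est 0.889 radius 0.2111 (.211) unit y -0.0381 alpha -0.408 al+th 0.481 q [0.11 0.14 1.51 0.14 1.88 0.3 ]
t 32.65 pos [0.5423 0.1724 0.2704] F [ 2.6  1.  -4. ] open 0.0108
d cm [-0.26 -2.36  5.71] w [-0.309 -0.019  0.013] rows>= 1.7
```

>>> send_rows(series=[{"tx": 0, "ty": -0.95, "tz": 1.5, "wx": -0.08, "wy": 0, "wz": 0, "jaw": 1}, {"tx": 0, "ty": -0.95, "tz": 1.5, "wx": -0.08, "wy": 0, "wz": 0, "jaw": 1}, {"tx": 0, "ty": -0.95, "tz": 1.5, "wx": -0.08, "wy": 0, "wz": 0, "jaw": 1}, {"tx": 0, "ty": -0.95, "tz": 1.5, "wx": -0.08, "wy": 0, "wz": 0, "jaw": 1}, {"tx": 0, "ty": -0.95, "tz": 1.5, "wx": -0.08, "wy": 0, "wz": 0, "jaw": 1}])

```text
t: 33.28
tool_pos: [0.4827, 0.1828, 0.2028]
tool_rot: [2.398, 2.021, 0.052]
contact_force: [7.3, -0.2, -5.6]
opening: 0.0109
```

```bash
python3 - <<'E'
from h import *
t=panang();plan(*hz(t-.3,.49,0))
E
```

```text
pan angle est 0.447 radius 0.211 (.211) unit y -0.0384 alpha 0.025 al+th 0.472 q [ 0.21 -0.21  1.92  0.01  1.39  0.38]
t 33.27 pos [0.4827 0.1828 0.2028] F [ 7.3 -0.2 -5.6] open 0.0109
d cm [-0.28 -2.3   5.72] w [-0.318 -0.023  0.003] rows>= 1.7
```

>>> send_rows(series=[{"tx": 0, "ty": -0.9, "tz": 1.5, "wx": -0.08, "wy": 0, "wz": 0, "jaw": 1}, {"tx": 0, "ty": -0.9, "tz": 1.5, "wx": -0.08, "wy": 0, "wz": 0, "jaw": 1}, {"tx": 0, "ty": -0.9, "tz": 1.5, "wx": -0.08, "wy": 0, "wz": 0, "jaw": 1}, {"tx": 0, "ty": -0.6, "tz": 1.0, "wx": -0.06, "wy": 0, "wz": 0, "jaw": 1}, {"tx": 0, "ty": 0, "tz": 0, "wx": 0, "wy": 0, "wz": 0, "jaw": 1}])

```text
t: 33.9
tool_pos: [0.4605, 0.1867, 0.1402]
tool_rot: [2.189, 1.848, 0.355]
contact_force: [3.6, 1.1, -3.4]
opening: 0.0109
```

```bash
python3 - <<'E'
from h import *
t=panang();plan(*hz(0,.5,0))
E
```

```text
pan angle est 0.124 radius 0.2109 (.211) unit y -0.0386 alpha 0.353 al+th 0.477 q [ 0.31 -0.38  2.2  -0.17  1.    0.55]
t 33.9 pos [0.4605 0.1867 0.1402] F [ 3.6  1.1 -3.4] open 0.0109
d cm [-0.21 -1.16  2.26] w [-0.147 -0.026  0.003] rows>= 0.8
```

>>> send_rows(series=[{"tx": 0, "ty": -0.6, "tz": 0.9, "wx": -0.05, "wy": 0, "wz": 0, "jaw": 1}, {"tx": 0, "ty": -0.5, "tz": 0.7, "wx": -0.04, "wy": 0, "wz": 0, "jaw": 1}, {"tx": 0, "ty": -0.2, "tz": 0.3, "wx": -0.02, "wy": 0, "wz": 0, "jaw": 1}, {"tx": 0, "ty": 0, "tz": 0, "wx": 0, "wy": 0, "wz": 0, "jaw": 1}])

```text
t: 34.4
tool_pos: [0.4575, 0.1872, 0.1171]
tool_rot: [2.103, 1.782, 0.459]
contact_force: [3.3, 0.8, -3.0]
opening: 0.011
```

```bash
python3 - <<'E'
from h import *
t=panang();plan(*hz(0,.5,0))
E
```

```text
pan angle est 0.01 radius 0.2109 (.211) unit y -0.0386 alpha 0.477 al+th 0.488 q [ 0.35 -0.41  2.28 -0.28  0.85  0.66]
t 34.4 pos [0.4575 0.1872 0.1171] F [ 3.3  0.8 -3. ] open 0.011
d cm [-0.16 -0.1   0.18] w [-0.023 -0.029  0.006] rows>= 0.2
```

>>> send_rows(series=[{"tx": 0, "ty": -0.1, "tz": 0.15, "wx": -0.01, "wy": 0, "wz": 0, "jaw": 1}, {"tx": 0, "ty": -0.05, "tz": 0.1, "wx": 0, "wy": 0, "wz": 0, "jaw": 1}, {"tx": 0, "ty": 0, "tz": 0.05, "wx": 0, "wy": 0, "wz": 0, "jaw": 1}])

```text
t: 34.78
tool_pos: [0.4575, 0.1872, 0.1153]
tool_rot: [2.095, 1.775, 0.467]
contact_force: [-5.1, -0.4, 4.0]
opening: 0.0106
```

```bash
python3 - <<'E'
from h import *
t=panang();plan(*hz(0,.5,0))
save("s9",ctrl.get_image("scene"),(180,60,480,300),2.6)
E
```

```text
pan angle est 0.002 radius 0.2109 (.211) unit y -0.0386 alpha 0.489 al+th 0.491 q [ 0.35 -0.41  2.29 -0.29  0.84  0.67]
t 34.77 pos [0.4575 0.1872 0.1153] F [-5.1 -0.4  4. ] open 0.0106
d cm [-0.16 -0.02  0.02] w [-0.011 -0.028  0.006] rows>= 0.2
```

View pics/s9.png

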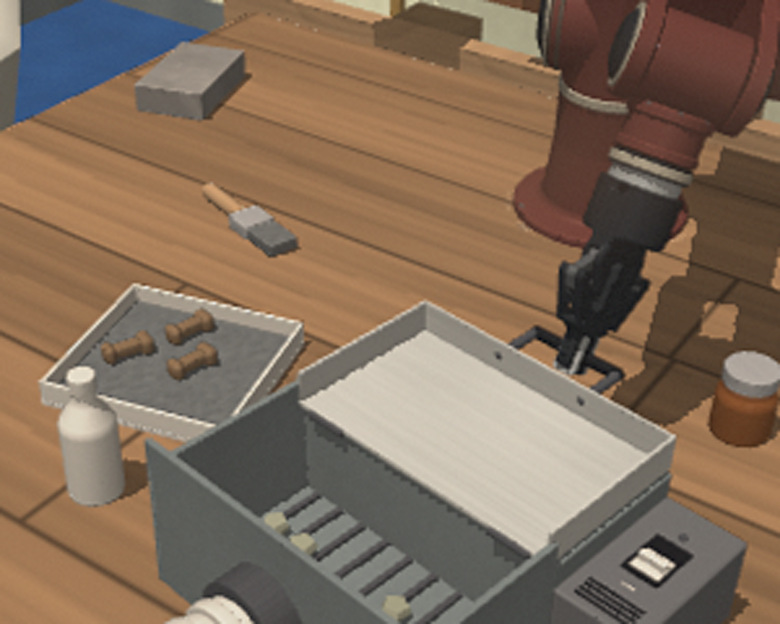

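The pan is flat and empty. The contact force reversed, so it is seated. Release and back off.

>>> send_rows(series=[{"tx": 0, "ty": 0, "tz": 0, "wx": 0, "wy": 0, "wz": 0, "jaw": 0.8}, {"tx": 0, "ty": 0, "tz": 0, "wx": 0, "wy": 0, "wz": 0, "jaw": 0.6}, {"tx": 0, "ty": 0, "tz": 0, "wx": 0, "wy": 0, "wz": 0, "jaw": 0.6}, {"tx": 0, "ty": 0, "tz": -1, "wx": 0, "wy": 0, "wz": 0, "jaw": 0.6}, {"tx": 0, "ty": 0, "tz": -1, "wx": 0, "wy": 0, "wz": 0, "jaw": 0.6}])

```text
t: 35.45
tool_pos: [0.4472, 0.1881, 0.1329]
tool_rot: [2.095, 1.776, 0.465]
contact_force: [-0.8, -0.5, 0.6]
opening: 0.0345
```

```bash
python3 - <<'E'
from h import *
plan(*hz(0,.49,.05))
E
```

```text
t 35.45 pos [0.4472 0.1881 0.1329] F [-0.8 -0.5  0.6] open 0.0345
d cm [ 0.02  0.05 -2.94] w [-0.002 -0.027  0.007] rows>= 0.5
```

>>> send_rows(series=[{"tx": 0, "ty": 0, "tz": -2, "wx": 0, "wy": 0, "wz": 0, "jaw": 0.6}, {"tx": 0, "ty": 0, "tz": -3, "wx": 0, "wy": 0, "wz": 0, "jaw": 0.6}, {"tx": 0, "ty": 0, "tz": -5, "wx": 0, "wy": 0, "wz": 0, "jaw": 0.8}, {"tx": 0, "ty": 0, "tz": -4, "wx": 0.1, "wy": 0, "wz": 0, "jaw": 1}, {"tx": 0, "ty": 0, "tz": 0, "wx": 0.18, "wy": 0, "wz": 0, "jaw": 1}])

```text
t: 36.08
tool_pos: [0.3767, 0.1973, 0.2646]
tool_rot: [2.275, 1.944, 0.23]
contact_force: [-0.3, 0.7, -0.7]
opening: 0.0004
```

```bash
python3 - <<'E'
from h import *
r=down(1.393)
plan(W(.06,.143,.2),r)
im=ctrl.get_image("top");save("t6",im,(160,80,440,250),2.8)
E
```

```text
t 36.08 pos [0.3767 0.1973 0.2646] F [-0.3  0.7 -0.7] open 0.0004
d cm [17.76 25.2  12.32] w [ 0.183  0.14  -1.543] rows>= 8.4
```

View pics/t6.png

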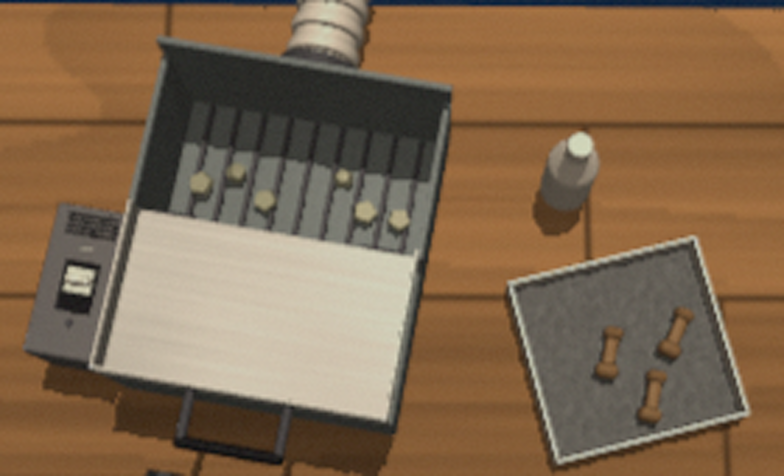

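All six chips are in the hopper at rows 170–220, the pan is empty and flat, and the three bones are in the tray. Now the switch.

>>> send_rows(series=[{"tx": 3, "ty": 1, "tz": 0, "wx": 0.1, "wy": 0, "wz": -0.15, "jaw": 1}, {"tx": 3, "ty": 2, "tz": 0, "wx": 0.1, "wy": 0, "wz": -0.15, "jaw": 1}, {"tx": 2, "ty": 4, "tz": 0, "wx": 0, "wy": 0, "wz": -0.18, "jaw": 1}, {"tx": 1, "ty": 5, "tz": 0, "wx": 0, "wy": 0, "wz": -0.18, "jaw": 1}, {"tx": 0, "ty": 5, "tz": 0, "wx": 0, "wy": 0, "wz": -0.18, "jaw": 1}])

```text
t: 36.75
tool_pos: [0.5397, 0.3328, 0.2708]
tool_rot: [1.313, 2.842, -0.008]
contact_force: [0.2, 0.1, -0.0]
opening: 0.0002
```

```bash
python3 - <<'E'
from h import *
plan(W(.06,.143,.2),down(1.393))
E
```

```text
t 36.75 pos [0.5397 0.3328 0.2708] F [ 0.2  0.1 -0. ] open 0.0002
d cm [-8.54 10.14  7.19] w [-0.004  0.011 -0.688] rows>= 3.7
```

>>> send_rows(series=[{"tx": -3, "ty": 2.5, "tz": 0, "wx": 0, "wy": 0, "wz": -0.17, "jaw": 1}, {"tx": -3.5, "ty": 2, "tz": 1, "wx": 0, "wy": 0, "wz": -0.17, "jaw": 1}, {"tx": -3.5, "ty": 1, "tz": 2, "wx": 0, "wy": 0, "wz": -0.17, "jaw": 1}, {"tx": -2, "ty": 0, "tz": 2, "wx": 0, "wy": 0, "wz": -0.17, "jaw": 1}, {"tx": 0, "ty": 0, "tz": 0, "wx": 0, "wy": 0, "wz": 0, "jaw": 1}])

```text
t: 37.38
tool_pos: [0.6768, 0.3052, 0.2204]
tool_rot: [0.254, 3.118, -0.018]
contact_force: [-0.7, 0.4, -0.3]
opening: -0.0
```

```bash
python3 - <<'E'
from h import *
plan(W(.04,.143,.2),down(1.393))
ci=ctrl.camera_info("wrist");im=ctrl.get_image("wrist");save("w18",im)
print(proj(ci,W(.006,.143,.093)))
E
```

```text
t 37.38 pos [0.6768 0.3052 0.2204] F [-0.7  0.4 -0.3] open -0.0
d cm [2.87 2.71 1.97] w [-0.011  0.014  0.015] rows>= 0.7
[365.12914753 106.40042491]
```

View pics/w18.png

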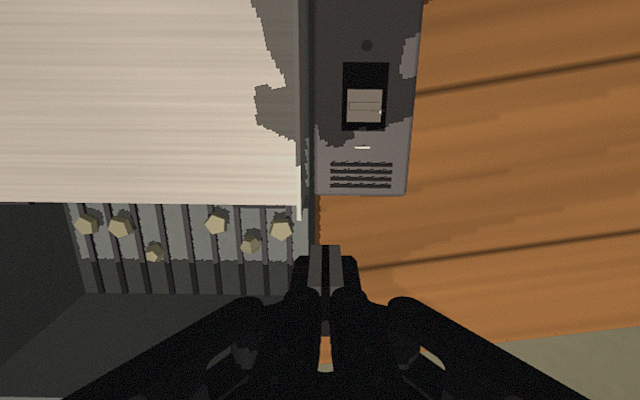

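The slide is in the on position and the prediction matches: ridge at (365,106).

>>> send_rows(series=[{"tx": 1.4, "ty": 1.4, "tz": 0, "wx": -0.01, "wy": 0.015, "wz": 0.015, "jaw": 1}, {"tx": 1.3, "ty": 1.2, "tz": 2, "wx": 0, "wy": 0, "wz": 0, "jaw": 1}, {"tx": 0, "ty": 0, "tz": 4, "wx": 0, "wy": 0, "wz": 0, "jaw": 1}, {"tx": 0, "ty": 0, "tz": 2, "wx": 0, "wy": 0, "wz": 0, "jaw": 1}, {"tx": 0, "ty": 0, "tz": 0, "wx": 0, "wy": 0, "wz": 0, "jaw": 1}])

```text
t: 38.05
tool_pos: [0.649, 0.3438, 0.1428]
tool_rot: [0.279, 3.124, 0.008]
contact_force: [0.0, -0.1, 0.2]
opening: 0.0002
```

```bash
python3 - <<'E'
from h import *
plan(W(.036,.143,.098),down(1.393))
print(Uinv(ctrl.get_obs()["tool_pos"]))
E
```

```text
t 38.05 pos [0.649  0.3438 0.1428] F [ 0.  -0.1  0.2] open 0.0002
d cm [-0.12 -0.69  4.48] w [ 0.005  0.004 -0.   ] rows>= 0.8
[0.0346451  0.14963325]
```

>>> send_rows(series=[{"tx": -0.4, "ty": -0.6, "tz": 1.5, "wx": 0, "wy": 0, "wz": 0, "jaw": 1}, {"tx": 0, "ty": 0, "tz": 1.5, "wx": 0, "wy": 0, "wz": 0, "jaw": 1}, {"tx": 0, "ty": 0, "tz": 0.7, "wx": 0, "wy": 0, "wz": 0, "jaw": 1}, {"tx": 0, "ty": 0, "tz": 0, "wx": 0, "wy": 0, "wz": 0, "jaw": 1}])

```text
t: 38.55
tool_pos: [0.6539, 0.3373, 0.1062]
tool_rot: [0.28, 3.12, 0.011]
contact_force: [-0.5, 0.2, 0.4]
opening: 0.0
```

```bash
python3 - <<'E'
from h import *
plan(W(.036,.143,.0975),down(1.393))
print(Uinv(ctrl.get_obs()["tool_pos"]))
E
```

```text
t 38.55 pos [0.6539 0.3373 0.1062] F [-0.5  0.2  0.4] open 0.0
d cm [ 0.47 -0.11  0.87] w [ 0.008  0.008 -0.001] rows>= 0.2
[0.04058407 0.1440281 ]
```

>>> send_rows(series=[{"tx": 0, "ty": 0, "tz": 0.6, "wx": 0, "wy": 0, "wz": 0, "jaw": 1}, {"tx": 0, "ty": 0, "tz": 0.3, "wx": 0, "wy": 0, "wz": 0, "jaw": 1}, {"tx": 0.6, "ty": 0, "tz": 0, "wx": 0, "wy": 0, "wz": 0, "jaw": 1}, {"tx": 0.5, "ty": 0, "tz": 0, "wx": 0, "wy": 0, "wz": 0, "jaw": 1}, {"tx": 0, "ty": 0, "tz": 0, "wx": 0, "wy": 0, "wz": 0, "jaw": 1}])

```text
t: 39.17
tool_pos: [0.6432, 0.3399, 0.0982]
tool_rot: [0.28, 3.118, 0.013]
contact_force: [-0.9, -0.9, 0.6]
opening: 0.0003
```

```bash
python3 - <<'E'
from h import *
plan(W(.006,.143,.0975),down(1.393))
print(Uinv(ctrl.get_obs()["tool_pos"]))
E
```

```text
t 39.17 pos [0.6432 0.3399 0.0982] F [-0.9 -0.9  0.6] open 0.0003
d cm [ 2.36 -0.17  0.05] w [ 0.009  0.01  -0.001] rows>= 0.4
[0.02958558 0.14470599]
```

>>> send_rows(series=[{"tx": 0.5, "ty": 0, "tz": 0, "wx": 0, "wy": 0, "wz": 0, "jaw": 1}, {"tx": 0.5, "ty": 0, "tz": 0.05, "wx": 0, "wy": 0, "wz": 0, "jaw": 1}, {"tx": 0.5, "ty": 0, "tz": 0, "wx": 0, "wy": 0, "wz": 0, "jaw": 1}])

```text
t: 39.55
tool_pos: [0.6284, 0.3427, 0.0982]
tool_rot: [0.28, 3.116, 0.013]
contact_force: [1.4, 0.1, -0.6]
opening: 0.0002
```

```bash
python3 - <<'E'
from h import *
plan(W(.008,.143,.0975),down(1.393))
print(Uinv(ctrl.get_obs()["tool_pos"]))
E
```

```text
t 39.55 pos [0.6284 0.3427 0.0982] F [ 1.4  0.1 -0.6] open 0.0002
d cm [ 0.66 -0.19  0.06] w [ 0.01   0.012 -0.001] rows>= 0.1
[0.01459457 0.14484442]
```

>>> send_rows(series=[{"tx": 0.4, "ty": 0, "tz": 0, "wx": 0, "wy": 0, "wz": 0, "jaw": 1}, {"tx": 0.3, "ty": 0, "tz": 0, "wx": 0, "wy": 0, "wz": 0, "jaw": 1}, {"tx": 0, "ty": 0, "tz": 0, "wx": 0, "wy": 0, "wz": 0, "jaw": 1}])

```text
t: 39.92
tool_pos: [0.6212, 0.344, 0.0982]
tool_rot: [0.279, 3.114, 0.013]
contact_force: [0.6, -0.1, -1.1]
opening: 0.0001
```

```bash
python3 - <<'E'
from h import *
print(Uinv(ctrl.get_obs()["tool_pos"]))
save("s10",ctrl.get_image("scene"),(360,200,480,320),5)
E
```

```text
[0.00723994 0.14484833]
```

View pics/s10.png

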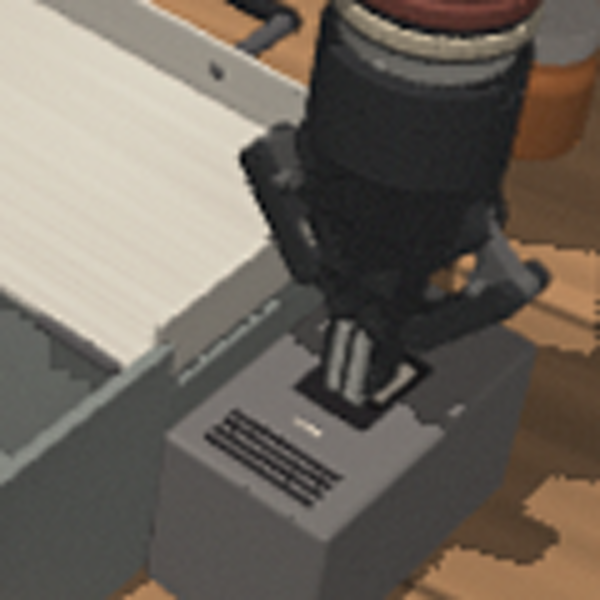

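The slide appears moved back. Lift away toward +x and check.

>>> send_rows(series=[{"tx": -0.4, "ty": 0, "tz": 0, "wx": 0, "wy": 0, "wz": 0, "jaw": 1}, {"tx": 0, "ty": 0, "tz": -3, "wx": 0, "wy": 0, "wz": 0, "jaw": 1}, {"tx": -1, "ty": 0, "tz": -5, "wx": 0, "wy": 0, "wz": 0, "jaw": 1}, {"tx": -4, "ty": 0, "tz": -4, "wx": 0, "wy": 0, "wz": 0, "jaw": 1}, {"tx": 0, "ty": 0, "tz": 0, "wx": 0, "wy": 0, "wz": 0, "jaw": 1}])

```text
t: 40.6
tool_pos: [0.6724, 0.3331, 0.22]
tool_rot: [0.28, 3.123, 0.011]
contact_force: [-0.2, 0.5, 0.6]
opening: 0.0
```

```bash
python3 - <<'E'
from h import *
ci=ctrl.camera_info("wrist");im=ctrl.get_image("wrist");save("w19",im)
print(proj(ci,W(-.006,.143,.093)),proj(ci,W(.006,.143,.093)))
save("s11",ctrl.get_image("scene"),(180,60,480,300),2.6)
tray("t7")
E
```

```text
[324.69468553 103.59083161] [324.70843358 120.08749598]
tray centre mm [ 565.7 -191.4] size [192.5 205.4] ang 14.6 area 4370
```

View pics/w19.png

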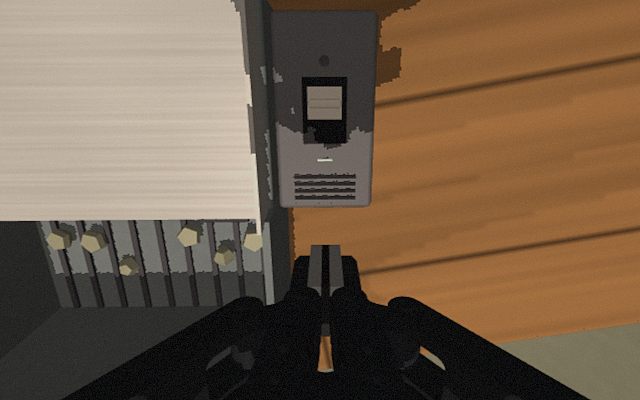

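View pics/s11.png

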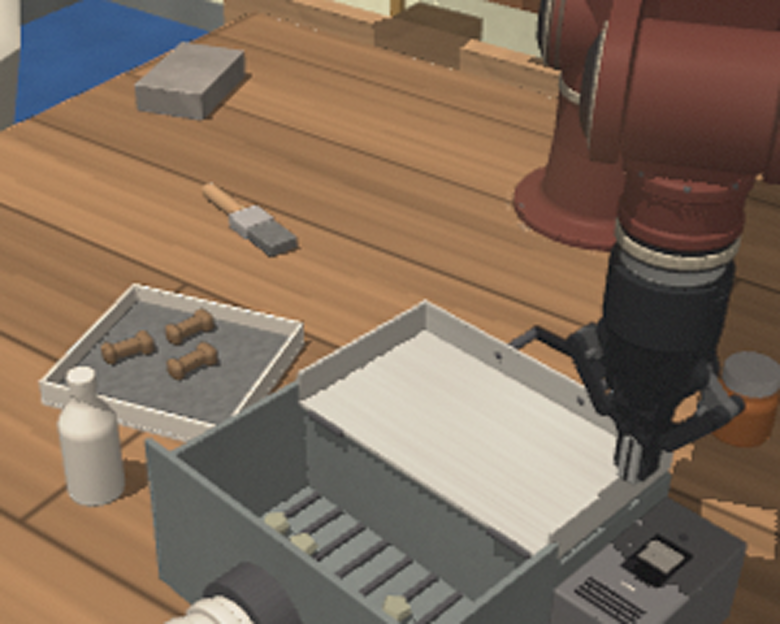

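The ridge is at (324,103), which matches the off position (104, against 120 for on). Six chips are in the hopper, the pan is flat and empty, and three bones are in the tray. Handing in.

```bash
python3 - <<'E'
from station import ctrl
print(ctrl.finish_job())
E
```

```text
the job is handed in; nothing more can be done
None
```

The job is done and handed in at about 41 s. `finish_job` reports no verdict, so what follows rests on my own last checks.

**What I did, in order:**
1. Slid the extraction switch on.
2. Picked all three bones that were present out of the pan and set each one down on the tray's foam, releasing only once downward motion had stopped.
3. Gripped the pan's handle and raised it to about 1.28 rad, so the chips slid into the hopper.
4. Lowered the pan flat again, still gripping the handle, then released it.
5. Slid the switch off and backed the arm away.

**What the last pictures and readings showed:**
- **Switch:** the ridge is within about 1 px of its predicted off position.
- **Pan and chips:** all six chips that were present lie in the hopper, and the pan is flat and empty.
- **Tray:** all three bones are inside. The tray was knocked about 1.4 cm aside while the arm was at the handle, and the bones stayed in.
- **Bottle, jar and brush:** the arm did not go near them; all three looked unmoved in the last scene picture.
- **Forces:** the largest contact-force component I read was about 7 N, while moving the pan.

No final check failed. The only disagreement was early: the wrist and top cameras put the unit 3–5 mm apart. I shifted the unit's position by (3.0, 3.5) mm towards the wrist reading, and every later prediction agreed with the pictures to about 2 px.

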